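# Roll the column, then hold the gauge on its dot

## Robot

A 6-joint arm with a two-finger parallel gripper is mounted at the origin on the work surface. World frame = base frame: x ahead of the robot, y to its left, z up, the work surface at z = 0. Lengths are in mm, angles in rad, forces in N, time in s.
With the tool pointing down it reaches from about 150 to 775 mm from the base axis. Payload 6.1 kg.
Tool frame: the origin (TCP) lies between the finger pads; the fingertips stand r.nose_length ahead of it and the grasp point (between the pads) lies 8 mm behind it (r.nose_length is the distance from the TCP to the fingertips, in mm); x points along the fingers, y is the direction in which the jaws open and shut, and the axes are right-handed (so a half turn about x gives the same grasp; the last joint's range is limited). The gripper opens to 85 mm and grips with 20 to 120 N. Pads are 22 mm wide; open, the fingers measure 114 mm over their backs; the gripper's body (76 mm by 85 mm) begins 54 mm behind the grasp point. The pads swing forward as they close: fully open they stand 13 mm farther back than shut.
Start: joints at [-1.275, 0.126, -0.04, 1.405, 0, 1.571], TCP at [153.034, -502.184, 242.295] pointing down, gripper open.
Joint ranges: [-2.72, 2.72], [-0.95, 1.95], [-1.27, 1.35], [-1.78, 2.02], [-1.46, 1.47], [-3.14, 3.14]. Speed limits (rad/s): [2.39, 2.39, 3.01, 3.14, 3.14, 3.14].

## Interface

Orientations are given as a rotation vector (axis times angle).
In Python, from plant import r, optics gives the robot as it stands.
- The arm moves only by the tool apply_moves, never from a script. Its argument "rows" is a list of rows, each an object of numbers: "jaw": the closure in counts, from 0 (fully open) to 255 (shut); "x", "y", "z": the shift along the tool's x, y, z in m; "wx", "wy", "wz": the turn, a rotation vector about the tool's x, y, z in rad. A call has 1 to 8 rows; each row shifts and turns the pose as measured when the row begins, along the tool's axes as they then stand; what a row does not reach is not made up. A row lasts 1/10 s, in which the tool goes at most 50 mm and 8.59 degrees, less where a joint would pass 70% of its speed; a pose out of reach is approached as far as the arm can. A call is refused whole if a number of a shift passes 0.05 or a number of a turn 0.15, either way. A call with a gripper value outside its range is refused whole. The fingers move at their own pace and stop on an object; "grip_force" is the grip in N (left out, the last holds). Time passes only in rows, so rows that do not move let the fingers close. It gives the time, the measured TCP pose, the force and the opening at its end, in the units of the state.
- r.get_state(): the state, without advancing time (a new reading comes with each control period).
- optics.read_camera(name): name is "scene" or "top" or "wrist"; returns (picture, depth): 420x560x3 uint8, red, green, blue; 420x560 float32, mm along the optical axis (not along the pixel's ray), 0 where there is no reading.
- optics.get_calibration(name): a dict with "mtx" (3x3 intrinsics, pixels), "extrinsics" (4x4, takes a point from world to camera coordinates); the wrist camera has in their place "T_tool_cam" (4x4, takes a point from camera to tool coordinates, whose origin is the TCP and whose axes are the tool frame's). Camera axes: x right, y up, looking along -z (the intrinsics and any distortion apply to the point x, -y, -z); pixel columns grow to the right and rows downward; lengths in mm; the calibration is good to about 2 mm. A picture is of the moment at which its call begins: read the wrist's pose just before it. get_calibration takes no time and is no camera call.
- r.job_done(): hands the job in, once; it reports no verdict.
The state is a dict: "time_s": time; "joint_pos": joint angles; "dq": joint speeds; "joint_torque": joint torques, N m; "tcp_pos": TCP position; "tcp_rot": TCP orientation; "wrist_force": force on the tool from outside, world axes, zero at the start; "wrist_torque": the same for the moment, N m; "opening": opening from 0.0 (shut) to 1.0 (fully open).
Only numpy, scipy, OpenCV 4.12 (cv2) and the standard library are available. Lean on these libraries where they do the work, as an engineer would, in place of code of your own. Each camera call takes 0.05 s, during which the arm holds its last target.

## Task

Roll the metal column along its mat, without lifting it off, until its red dot faces straight up and leave it lying still. Then take the yellow gauge from its stand, hold it upright with its spring tip on the red dot, pressed lightly so that the tip is about half-way in, and finish while still holding it there. Leave the vials and the amber jar alone.

Things in the scene. Friction and masses are not known exactly. Their poses are not given: they have to be found in the camera images.
- column_center (a point): Centre of the column, a loose metal cylinder 44 mm in diameter, 150 mm long, about 0.6 kg, lying on its side on the mat: blue end bands, white middle band, 12 mm stubs on its ends. It is 25 mm above the bench. z axis: along the cylinder; x axis: from the centre out through the red dot (to be turned straight up). It rolls easily and on for some mm after a brisk push; 22 mm turns it 1 rad.
- dot (a point): Centre of the 12 mm red dot on the column's curved surface, mid-length, 22 mm from its axis; a thin red line runs lengthwise through it. At the start it leans 40 to 92 degrees from straight up, away from the robot, so the short way is to roll the column towards the robot.
- mat: Fixed black rubber mat, 220 mm along the column's axis by 240 mm in the rolling direction, 3 mm thick. The origin is the centre of its underside; its y axis points up, its z axis lies level along the start direction of the column, its x axis is level in the rolling direction, away from the robot.
- gauge_grip (a point): Centre of the gauge's grip, a yellow block 38 mm (its x) by 26 mm (its y) and 70 mm tall, dark window on top, z up. Top face 35 mm above this point. It stands on a round black collar 44 mm across, 5 mm thick, whose underside is 40 mm below this point and rests on the stand. Below: a steel nose 18 mm across, 26 mm long, then the spring tip. 0.15 kg.
- gauge_tip (a point): The very end of the gauge's spring tip: a round-ended pin 8 mm across, on the gauge's axis, standing 14 mm out of the nose and 80 mm below the grip centre when not pressed.
- plunger (a joint): How far the spring tip is pushed in, m: 0 is free, 0.012 is the end of travel; 0.6 N to begin, then 0.3 N more for each mm (2.4 N half-way).
- stand_top (a point): Centre of the top face of the fixed grey stand, a block 80 x 80 mm and 60 mm high with a 25 mm hole, 50 mm deep, in its top; the gauge's nose hangs in it. The collar rests on this face.
- vial_a: Bystander: glass vial with blue cap, 28 mm across, 52 mm high; origin at the centre of its underside.
- vial_b: Bystander: a second such vial.
- bottle: Bystander: amber jar with blue cap, 48 mm across, 85 mm high; origin at the centre of its underside.
Mind the look-alikes: they are no part of the job. Of the things that look like the part that bears gauge_grip, the middle-sized one is meant.

How it is judged (in metres and radians):
On the way, in this order (a step that is already met when the one before it is completed fails the run):
1. the column lies still on the mat with its dot facing up (angle between column_center's own x axis and vertical below 0.21 rad and linear speed of column below 0.02 m/s and contact force between each of the arm, the fingers and column below 0.05 N), for 0.3 s.
2. the gauge is lifted out of its stand (height (world z) of gauge_tip above 0.063 m), for 0.1 s.
At the end, for the whole second after the job is handed in: The column lies still on the mat with its dot within 12 degrees of straight up, untouched by the fingers; the gauge, held by the gripper within 8 degrees of upright, has its tip within 6 mm of the dot's centre and presses with 0.9 to 4 N, all through the last second (angle between column_center's own x axis and vertical below 0.21 rad and height (world z) of column_center below 0.03 m and distance between gauge_tip and dot below 0.006 m and angle between gauge_grip's own z axis and vertical below 0.14 rad and contact force between gauge and column between 0.9 and 4 N and contact force between the fingers and gauge above 1 N and contact force between the fingers and column below 0.05 N and linear speed of column below 0.01 m/s); the arm keeps its last pose, push and grip.
It fails at once if the column is lifted off the mat (height (world z) of column_center above 0.035 m).
It fails at once if the gauge is pressed hard on the column (contact force between gauge and column above 10 N).
It fails at once if a vial or the jar is displaced (distance of any of vial_a, vial_b, bottle from where it was at the start of the episode above 0.02 m).
It also fails if it takes over 64 s, if anything falls off the work surface, if the arm or the gripper's body presses on something with over 40 N, if the wrist force passes 120 N, or if a joint passes its speed limit or range.

## Working session

There is one attempt and no reset: what is moved stays moved. The work goes in short steps, Python scripts to look and compute and a tool call to move; the robot and the scene stay as the last step left them, time stands still between calls to the robot, and variables do not carry over. Pictures are saved under pics/ and viewed, and the job is handed in when it is done.

Besides the shell and the picture viewer there is one more tool, called after "Request:" by a JSON object that holds its "api" and its "payload". apply_moves: Moves the arm, as the interface text tells. Its arguments: {"type":"object","properties":{"rows":{"type":"array","items":{"type":"object","properties":{"jaw":{"type":"number"},"x":{"type":"number"},"y":{"type":"number"},"z":{"type":"number"},"wx":{"type":"number"},"wy":{"type":"number"},"wz":{"type":"number"}}}},"grip_force":{"type":"number"}},"required":["rows"]}

```bash
ls; mkdir -p pics
cat > h.py <<'E'
import numpy as np, cv2
from plant import r, optics
from scipy.spatial.transform import Rotation as R
def cam(name):
    s=r.get_state(); im,d=optics.read_camera(name); c=optics.get_calibration(name)
    K=np.array(c['mtx'],float)
    if 'extrinsics' in c: E=np.array(c['extrinsics'],float)
    else:
        T=np.eye(4);T[:3,:3]=R.from_rotvec(s['tcp_rot']).as_matrix();T[:3,3]=s['tcp_pos']
        E=np.linalg.inv(T@np.array(c['T_tool_cam'],float))
    return im,d,K,E,c
def ray(K,E,u,v):
    W=np.linalg.inv(E); p=np.array([(u-K[0,2])/K[0,0],-(v-K[1,2])/K[1,1],-1.])
    return W[:3,3],W[:3,:3]@p
def plane(K,E,u,v,z):
    o,d=ray(K,E,u,v); return o+d*(z-o[2])/d[2]
def dep(K,E,u,v,D):
    o,d=ray(K,E,u,v); return o+d*D
def proj(K,E,P):
    p=E[:3,:3]@np.array(P)+E[:3,3]; return K[0,0]*p[0]/-p[2]+K[0,2], K[1,1]*-p[1]/-p[2]+K[1,2]
def cloud(K,E,d):
    v,u=np.mgrid[:d.shape[0],:d.shape[1]]
    W=np.linalg.inv(E)
    p=np.stack([(u-K[0,2])/K[0,0]*d,-(v-K[1,2])/K[1,1]*d,-d],-1)
    return p@W[:3,:3].T+W[:3,3]
def save(n,im): cv2.imwrite('pics/'+n+'.png',cv2.cvtColor(im,cv2.COLOR_RGB2BGR))
E
python3 - <<'E'
from h import *
s=r.get_state();print(s, r.nose_length)
for n in ['scene','top','wrist']:
    im,d,K,E,c=cam(n);save(n+'0',im);print(n,c);np.savez('pics/'+n+'0.npz',im=im,d=d,K=K,E=E)
E
```

```text
pics
{'time_s': 0.0, 'joint_pos': array([-1.27501346e+00,  1.26394189e-01, -4.06070605e-02,  1.40541895e+00,
       -8.09390022e-07,  1.57080234e+00]), 'dq': array([ 2.86965833e-05,  1.64087856e-03, -1.24121702e-03, -2.28829941e-04,
        9.92130204e-04,  9.62454044e-04]), 'joint_torque': array([-2.37874101e-04, -4.35917044e+01,  3.52923024e+01,  1.72955263e-02,
        8.60940588e-06,  6.83864613e-06]), 'tcp_pos': array([ 152.91566679, -501.82173373,  241.52145997]), 'tcp_rot': array([ 2.06284081,  0.30902625, -2.0633416 ]), 'wrist_force': array([0.25693182, 0.09060393, 0.11272811]), 'wrist_torque': array([-0.01568585, -0.0034486 ,  0.00875658]), 'opening': 1.000415968313545} 11.0
scene {'mtx': array([[412.86411042,   0.        , 274.68014995],
       [  0.        , 412.86411042, 216.18859288],
       [  0.        ,   0.        ,   1.        ]]), 'extrinsics': array([[-1.57312427e-01,  9.87444686e-01,  1.43454576e-02,
         1.32440116e+02],
       [-7.13036708e-01, -1.23622054e-01,  6.90142189e-01,
         2.76787294e+02],
       [ 6.83250652e-01,  9.83391046e-02,  7.23531594e
[... 465 characters left out ...]
2],
       [-1.47975854e-01,  8.36320842e-04,  9.88990620e-01,
        -1.08947345e+03],
       [ 0.00000000e+00,  0.00000000e+00,  0.00000000e+00,
         1.00000000e+00]])}
wrist {'mtx': array([[330.5123983 ,   0.        , 282.06332357],
       [  0.        , 330.5123983 , 205.17177094],
       [  0.        ,   0.        ,   1.        ]]), 'T_tool_cam': array([[ 7.73638438e-04,  3.15392383e-01, -9.48961035e-01,
        -1.31741623e+02],
       [ 9.99999536e-01, -7.88173358e-04,  5.53293745e-04,
        -3.52641499e-01],
       [-5.73441174e-04, -9.48961023e-01, -3.15392846e-01,
        -8.01386251e+01],
       [ 0.00000000e+00,  0.00000000e+00,  0.00000000e+00,
         1.00000000e+00]])}
```

View pics/scene0.png

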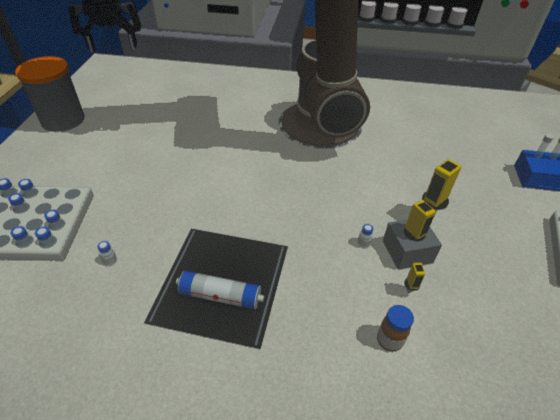

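View pics/top0.png

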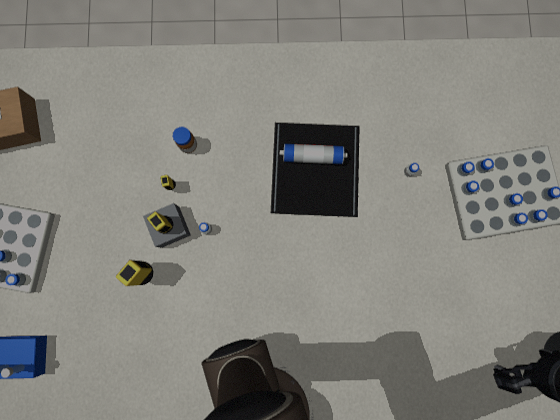

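View pics/wrist0.png

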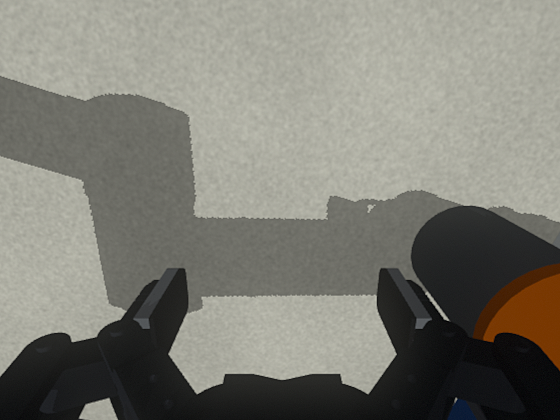

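Scene: column on the mat with its red dot at about (215,297) and the red line facing away from the robot. The middle gauge sits in the stand at (420,220), with the large one at (443,183) and the small one at (416,277). In the top view the column is at (315,154), the stand gauge at (160,222), the vials at (204,228) and (414,169), and the jar at (183,139).

Run:
```python
from h import *
def L(n): z=np.load(f'pics/{n}0.npz'); return z['im'],z['d'],z['K'],z['E']
for n,box in [('top',(265,115,370,222)),('scene',(140,220,295,350))]:
    im,d,K,E=L(n); P=cloud(K,E,d); hsv=cv2.cvtColor(im,cv2.COLOR_RGB2HSV)
    x0,y0,x1,y1=box; sub=np.zeros(d.shape,bool); sub[y0:y1,x0:x1]=1
    # mat
    m=sub&(hsv[...,2]<60)
    c=max(cv2.findContours(m.astype(np.uint8),0,2)[0],key=cv2.contourArea)
    b=cv2.approxPolyDP(cv2.convexHull(c),6,True)[:,0]
    print(n,'mat',[plane(K,E,*q,3).round(1)[:2].tolist() for q in b])
    blue=sub&(hsv[...,0]>100)&(hsv[...,0]<130)&(hsv[...,1]>120)&(hsv[...,2]>60)
    nn,lab,st,ce=cv2.connectedComponentsWithStats(blue.astype(np.uint8))
    for i in range(1,nn):
        if st[i,4]>20: print('blue',ce[i].round(1),st[i],P[lab==i].mean(0).round(1))
    red=sub&((hsv[...,0]<8)|(hsv[...,0]>172))&(hsv[...,1]>110)
    nn,lab,st,ce=cv2.connectedComponentsWithStats(red.astype(np.uint8))
    for i in range(1,nn):
        print('red',ce[i].round(1),st[i],P[lab==i].mean(0).round(1))
    cyl=sub&(P[...,2]>30); 
    q=P[cyl]; q=q[(q[:,2]<60)]
    print('cyl pts',len(q),q.mean(0).round(1),q.min(0).round(1),q.max(0).round(1))
    # line direct + circle fit
    xy=q[:,:2]-q[:,:2].mean(0); u,s,vt=np.linalg.svd(xy,full_matrices=False); a=vt[0]; print('axis',a, (xy@a).min(),(xy@a).max())
    mid=((xy@a).min()+(xy@a).max())/2; print('centre along axis', (q[:,:2].mean(0)+a*mid).round(1))
    w=q[np.abs(xy@a)<60]; t=(w[:,:2]-q[:,:2].mean(0))@np.array([-a[1],a[0]]); zz=w[:,2]
    A=np.c_[2*t,2*zz,np.ones(len(t))]; sol=np.linalg.lstsq(A,t**2+zz**2,rcond=None)[0]; print('fit off,zc,R',sol[0],sol[1],np.sqrt(sol[2]+sol[0]**2+sol[1]**2), 'perp',[-a[1],a[0]])
    # gauge yellow + others
    yel=(hsv[...,0]>20)&(hsv[...,0]<33)&(hsv[...,1]>150)&(hsv[...,2]>60)
    nn,lab,st,ce=cv2.connectedComponentsWithStats(yel.astype(np.uint8))
    for i in range(1,nn):
        if st[i,4]>15: print('yel',ce[i].round(1),st[i],P[lab==i].mean(0).round(1),np.percentile(P[lab==i][:,2],[2,98]).round(1))
    S=cv2.resize(im[y0:y1,x0:x1],None,fx=5,fy=5,interpolation=2);save(n+'_col',S)
    g=(130,190,240,290) if n=='top' else (360,150,480,360)
    g=(100,110,230,300) if n=='top' else (350,150,480,360)
    save(n+'_g',cv2.resize(im[g[1]:g[3],g[0]:g[2]],None,fx=3,fy=3,interpolation=2)[:600])
```

```text
top mat [[719.1, -47.1], [706.1, -262.6], [470.6, -249.0], [485.5, -32.3]]
blue [288.7 152.2] [284 144  10  17 162] [627.1 -79.7  50.5]
blue [337.8 154.1] [333 146  10  17 157] [ 617.5 -199.8   58.1]
red [295.5 143. ] [295 143   2   1   2] [663.4 -98.9   5.5]
red [313.5 144. ] [312 144   4   1   4] [ 656.  -144.3   18.1]
red [319. 144.] [318 144   3   1   3] [ 659.4 -159.4    5.6]
red [331.5 145. ] [331 145   2   1   2] [ 648.1 -188.2   33.1]
red [338. 165.] [338 165   1   1   1] [ 602.4 -205.8    7.5]
red [342. 165.] [342 165   1   1   1] [ 602.5 -216.3    6.1]
cyl pts 1040 [ 626.5 -140.3   43.8] [ 603.5 -224.1   30.1] [656.2 -58.3  53.5]
axis [-0.06379416 -0.99796308] -82.43364178273073 83.58829185194246
centre along axis [ 626.4 -140.8]
fit off,zc,R 3.1394055269832113 29.54923976986844 19.774990963833694 perp [np.float64(0.9979630777762591), np.float64(-0.06379416427335563)]
yel [167.9 181.5] [161 176  12  12  61] [555.8 212.9  69.9] [42.2 84.2]
yel [159.9 221.6] [148 212  24  19 100] [450.7 212.3 139. ] [ 83.3 139.9]
yel [136.6 275.2] [116 261  35  25 276] [333.8 265.3 125.7] [ 65.9 153.4]
scene mat [[476.3, -245.2], [488.8, -31.8], [720.9, -47.2], [707.5, -261.4]]
blue [185.6 282.1] [178 271  18  25 277] [ 635.9 -201.4   42.1]
blue [249.  295.3] [242 283  17  26 298] [644.  -79.5  41.6]
red [215.1 296.6] [213 295   5   4  17] [ 652.1 -141.5   33.4]
cyl pts 1654 [ 638.  -138.3   41.8] [ 607.9 -224.7   30. ] [658.  -56.7  49.8]
axis [0.06321775 0.99799976] -86.97661683949491 81.3203098352501
centre along axis [ 637.8 -141.1]
fit off,zc,R 6.3333289361921565 26.54366897727874 20.354977373986028 perp [np.float64(-0.9979997572603592), np.float64(0.06321775469173437)]
yel [446.1 181.2] [425 160  36  47 453] [357.1 280.  122.2] [ 64.9 150.9]
yel [419.6 218. ] [406 200  30  39 367] [465.5 219.7 114. ] [ 70.1 135.7]
yel [417.1 270.4] [411 263  14  17 105] [562.8 217.4  76.1] [61.6 81.1]
```

View pics/top_g.png

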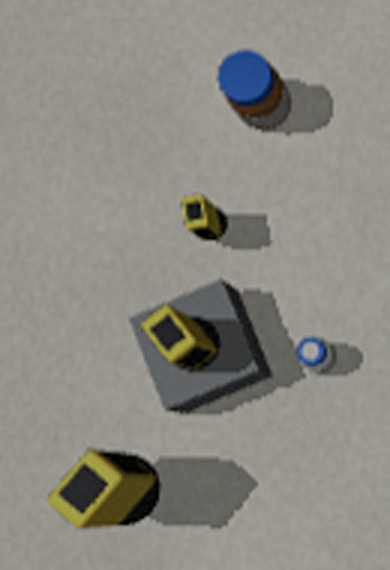

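Run:
```python
from h import *
def L(n): z=np.load(f'pics/{n}0.npz'); return z['im'],z['d'],z['K'],z['E']
ax=np.array([.0605,.998,0]);rd=np.array([.998,-.0605,0])
# silhouettes of white band, per view: tangent-ray based axis centre
lines=[]
for n,box in [('top',(295,135,330,175)),('scene',(200,265,238,310))]:
    im,d,K,E=L(n);x0,y0,x1,y1=box
    g=im[y0:y1,x0:x1].astype(int); 
    m=np.zeros(d.shape,np.uint8); m[y0:y1,x0:x1]=(g.max(2)>75)
    c=max(cv2.findContours(m,0,2)[0],key=cv2.contourArea)
    bb=cv2.boundingRect(c);print(n,bb)
    es=[]
    for u in range(x0+4,x1-4):
        col=np.where(m[:,u])[0]; es.append((u,col.min()-.5,col.max()+.5))
    es=np.array(es)
    for k in (1,2):
        f=np.polyfit(es[:,0],es[:,k],1); um=es[:,0].mean(); v=np.polyval(f,um)
        o,dd=ray(K,E,um,v); 
        a=np.array([o@rd,o[2]]);b=np.array([dd@rd,dd[2]]);nrm=np.array([b[1],-b[0]])/np.hypot(*b)
        # distance of centre to line = 22 ; with z=25 solve s
        off=nrm@a
        cands=[(off+sg*22-nrm[1]*25)/nrm[0] for sg in(1,-1)]
        print(n,k,'s candidates',np.round(cands,1))
```

```text
top (295, 144, 35, 19)
top 1 s candidates [637.4 683.3]
top 2 s candidates [593.  638.4]
scene (200, 274, 38, 31)
scene 1 s candidates [583.2 635.9]
scene 2 s candidates [637.1 687.9]
```

Run:
```python
from h import *
def L(n): z=np.load(f'pics/{n}0.npz'); return z['im'],z['d'],z['K'],z['E']
ax=np.array([.0605,.998,0]);rd=np.array([.998,-.0605,0])
im,d,K,E=L('scene')
o,dd=ray(K,E,215.1,296.6)
a=np.array([o@rd-637.2,o[2]-25]);b=np.array([dd@rd,dd[2]])
t=np.roots([b@b,2*a@b,a@a-22**2]); t=t.real.min(); p=o+dd*t; print('dot',p, 'lean deg',np.degrees(np.arctan2(p@rd-637.2,p[2]-25)))
for n,box in [('top',(138,200,182,240)),('scene',(395,190,445,245))]:
    im,d,K,E=L(n);P=cloud(K,E,d);x0,y0,x1,y1=box
    q=P[y0:y1,x0:x1].reshape(-1,3); q=q[(q[:,2]>128)&(q[:,2]<145)]
    print(n,len(q),q.mean(0)); print(cv2.minAreaRect(q[:,:2].astype(np.float32)))
for n,box in [('top',(138,200,195,250)),]:
    im,d,K,E=L(n);P=cloud(K,E,d);x0,y0,x1,y1=box
    q=P[y0:y1,x0:x1].reshape(-1,3); q=q[(q[:,2]>55)&(q[:,2]<66)]
    print(n,len(q),q.mean(0)); print(cv2.minAreaRect(q[:,:2].astype(np.float32)))
# others
im,d,K,E=L('top')
for nm,u,v,z in [('vialA',204,228,52),('vialB',414,168,52),('jar',183,137,85)]: print(nm,plane(K,E,u,v,z))
Rm=R.from_rotvec(r.get_state()['tcp_rot']).as_matrix();print(Rm.round(3))
```

```text
dot [ 650.94711755 -142.01249067   31.43781909] lean deg 72.98463534941422
top 204 [453.76769935 221.7812802  136.29944228]
((454.2525634765625, 222.79238891601562), (38.00619888305664, 26.28495979309082), 39.42310333251953)
scene 234 [459.0678303  222.63526268 133.84154896]
((456.6796569824219, 222.97268676757812), (39.3126220703125, 26.815296173095703), 38.30119323730469)
top 784 [451.95085584 217.87928314  61.65438722]
((454.4301452636719, 223.19091796875), (80.88362121582031, 81.3916244506836), 22.135486602783203)
vialA [443.43213178 128.82335241  52.        ]
vialB [ 579.931358   -385.87607869   52.        ]
jar [660.99761277 174.48735485  85.        ]
[[-0.     0.291 -0.957]
 [ 0.001 -0.957 -0.291]
 [-1.    -0.001 -0.   ]]
```

```bash
cat >> h.py <<'E'
def plan(pos,yaw,n,show=True):
    s=r.get_state();M=R.from_rotvec(s['tcp_rot']).as_matrix();p=np.array(s['tcp_pos'])
    y=np.radians(yaw);Y=np.array([np.cos(y),np.sin(y),0]);X=np.array([0,0,-1.]);G=np.c_[X,Y,np.cross(X,Y)]
    w=R.from_matrix(M.T@G).as_rotvec()
    print('at',p.round(1),'yaw',np.degrees(np.arctan2(M[1,1],M[0,1])).round(2),'tot turn',w.round(3),'t',s['time_s'])
    out=[]
    for i in range(n):
        d=M.T@(np.array(pos)-p)/(n-i)/1000
        print(dict(zip(['x','y','z','wx','wy','wz'],np.r_[d.round(4),(w/n).round(4)])))
        p=p+M@d*1000;M=M@R.from_rotvec(w/n).as_matrix()
E
python3 -c "
from h import *
plan([630,-141,200],-3.5,14)"
```

```text
at [ 153.  -501.9  241.7] yaw -73.06 tot turn [-1.214e+00 -1.000e-03  1.000e-03] t 0.15
{'x': np.float64(0.003), 'y': np.float64(-0.0147), 'z': np.float64(-0.0401), 'wx': np.float64(-0.0867), 'wy': np.float64(-0.0001), 'wz': np.float64(0.0001)}
{'x': np.float64(0.003), 'y': np.float64(-0.0112), 'z': np.float64(-0.0412), 'wx': np.float64(-0.0867), 'wy': np.float64(-0.0001), 'wz': np.float64(0.0001)}
{'x': np.float64(0.003), 'y': np.float64(-0.0076), 'z': np.float64(-0.042), 'wx': np.float64(-0.0867), 'wy': np.float64(-0.0001), 'wz': np.float64(0.0001)}
{'x': np.float64(0.003), 'y': np.float64(-0.0039), 'z': np.float64(-0.0425), 'wx': np.float64(-0.0867), 'wy': np.float64(-0.0001), 'wz': np.float64(0.0001)}
{'x': np.float64(0.003), 'y': np.float64(-0.0002), 'z': np.float64(-0.0427), 'wx': np.float64(-0.0867), 'wy': np.float64(-0.0001), 'wz': np.float64(0.0001)}
{'x': np.float64(0.003), 'y': np.float64(0.0035), 'z': np.float64(-0.0426), 'wx': np.float64(-0.0867), 'wy': np.float64(-0.0001), 'wz': np.float64(0.0001)}
{'x': np.float64(0.003), 'y': np.float64(0.0072), 'z': np.float64(-0.042
[... 474 characters left out ...]
x': np.float64(-0.0867), 'wy': np.float64(-0.0001), 'wz': np.float64(0.0001)}
{'x': np.float64(0.003), 'y': np.float64(0.0211), 'z': np.float64(-0.0372), 'wx': np.float64(-0.0867), 'wy': np.float64(-0.0001), 'wz': np.float64(0.0001)}
{'x': np.float64(0.003), 'y': np.float64(0.0242), 'z': np.float64(-0.0352), 'wx': np.float64(-0.0867), 'wy': np.float64(-0.0001), 'wz': np.float64(0.0001)}
{'x': np.float64(0.003), 'y': np.float64(0.0272), 'z': np.float64(-0.033), 'wx': np.float64(-0.0867), 'wy': np.float64(-0.0001), 'wz': np.float64(0.0001)}
{'x': np.float64(0.003), 'y': np.float64(0.0299), 'z': np.float64(-0.0305), 'wx': np.float64(-0.0867), 'wy': np.float64(-0.0001), 'wz': np.float64(0.0001)}
```

Request:
{"api": "apply_moves", "payload": {"rows": [{"x": 0,"y": -0.015,"z": -0.04,"wx": -0.087},{"x": 0,"y": -0.011,"z": -0.041,"wx": -0.087},{"x": 0,"y": -0.008,"z": -0.042,"wx": -0.087},{"x": 0.003,"y": -0.004,"z": -0.042,"wx": -0.087},{"x": 0.003,"y": 0,"z": -0.043,"wx": -0.087},{"x": 0.003,"y": 0.003,"z": -0.043,"wx": -0.087},{"x": 0.003,"y": 0.007,"z": -0.042,"wx": -0.087}]}}

```text
validation failed for argument at $.ro...
```

```bash
sed -i "s/print(dict(zip(\(.*\),np.r_\[d.round(4),(w\/n).round(4)\])))/print(np.r_[d,w\/n].round(4).tolist())/" h.py
python3 -c "
from h import *
plan([630,-141,180],-3.5,8)"
```

```text
at [ 153.  -501.9  241.7] yaw -73.06 tot turn [-1.214e+00 -1.000e-03  1.000e-03] t 0.15
[0.0077, -0.0258, -0.0702, -0.1517, -0.0001, 0.0001]
[0.0077, -0.0149, -0.0733, -0.1517, -0.0001, 0.0001]
[0.0077, -0.0036, -0.0747, -0.1517, -0.0001, 0.0001]
[0.0077, 0.0077, -0.0744, -0.1517, -0.0001, 0.0001]
[0.0077, 0.0189, -0.0724, -0.1517, -0.0001, 0.0001]
[0.0077, 0.0296, -0.0687, -0.1517, -0.0001, 0.0001]
[0.0077, 0.0396, -0.0634, -0.1517, -0.0001, 0.0001]
[0.0077, 0.0488, -0.0567, -0.1517, -0.0001, 0.0001]
```

Request:
{"api": "apply_moves", "payload": {"rows": [{"jaw": 0,"x": 0.0,"y": -0.015,"z": -0.04,"wx": -0.087,"wy": 0,"wz": 0},{"jaw": 0,"x": 0.0,"y": -0.011,"z": -0.041,"wx": -0.087,"wy": 0,"wz": 0},{"jaw": 0,"x": 0.0,"y": -0.008,"z": -0.042,"wx": -0.087,"wy": 0,"wz": 0},{"jaw": 0,"x": 0.003,"y": -0.004,"z": -0.042,"wx": -0.087,"wy": 0,"wz": 0},{"jaw": 0,"x": 0.003,"y": 0,"z": -0.043,"wx": -0.087,"wy": 0,"wz": 0},{"jaw": 0,"x": 0.003,"y": 0.003,"z": -0.043,"wx": -0.087,"wy": 0,"wz": 0},{"jaw": 0,"x": 0.003,"y": 0.007,"z": -0.042,"wx": -0.087,"wy": 0,"wz": 0}]}}

```text
time_s: 0.85
tcp_pos: [393.0, -315.8, 227.2]
tcp_rot: [1.673, 0.829, -1.674]
wrist_force: [1.3, -0.7, -0.3]
opening: 0.998
```

```bash
python3 -c "
from h import *
plan([630,-141,180],-3.5,8)"
```

```text
at [ 393.  -315.8  227.2] yaw -37.48 tot turn [-0.593 -0.002  0.003] t 0.85
[0.0059, 0.0102, -0.0354, -0.0741, -0.0002, 0.0004]
[0.0059, 0.0128, -0.0345, -0.0741, -0.0002, 0.0004]
[0.0059, 0.0153, -0.0335, -0.0741, -0.0002, 0.0004]
[0.0059, 0.0178, -0.0322, -0.0741, -0.0002, 0.0004]
[0.0059, 0.0201, -0.0308, -0.0741, -0.0002, 0.0004]
[0.0059, 0.0223, -0.0293, -0.0741, -0.0002, 0.0004]
[0.0059, 0.0244, -0.0275, -0.0741, -0.0002, 0.0004]
[0.0059, 0.0264, -0.0256, -0.0741, -0.0002, 0.0004]
```

Tracks well.

Request:
{"api": "apply_moves", "payload": {"rows": [{"jaw": 0,"x": 0.006,"y": 0.01,"z": -0.035,"wx": -0.074,"wy": 0,"wz": 0},{"jaw": 0,"x": 0.006,"y": 0.013,"z": -0.034,"wx": -0.074,"wy": 0,"wz": 0},{"jaw": 0,"x": 0.006,"y": 0.015,"z": -0.033,"wx": -0.074,"wy": 0,"wz": 0},{"jaw": 0,"x": 0.006,"y": 0.018,"z": -0.032,"wx": -0.074,"wy": 0,"wz": 0},{"jaw": 0,"x": 0.006,"y": 0.02,"z": -0.031,"wx": -0.074,"wy": 0,"wz": 0},{"jaw": 0,"x": 0.006,"y": 0.022,"z": -0.029,"wx": -0.074,"wy": 0,"wz": 0},{"jaw": 85,"x": 0.006,"y": 0.024,"z": -0.028,"wx": -0.074,"wy": 0,"wz": 0},{"jaw": 85,"x": 0.006,"y": 0.026,"z": -0.026,"wx": -0.074,"wy": 0,"wz": 0}]}}

```text
time_s: 1.65
tcp_pos: [634.3, -127.7, 175.2]
tcp_rot: [1.234, 1.198, -1.236]
wrist_force: [0.8, -0.7, -0.4]
opening: 0.694
```

Request:
{"api": "apply_moves", "payload": {"rows": [{"jaw": 85,"x": 0.001,"y": 0.0,"z": 0.0,"wx": 0,"wy": 0,"wz": 0},{"jaw": 85,"x": 0,"y": 0.0,"z": 0.0,"wx": 0,"wy": 0,"wz": 0}]}}

```text
time_s: 1.85
tcp_pos: [636.5, -124.1, 170.8]
tcp_rot: [1.228, 1.205, -1.234]
wrist_force: [0.7, -0.8, 1.0]
opening: 0.668
```

```bash
python3 -c "
from h import *
plan([630,-141,100],-3.5,2)
im,d,K,E,c=cam('wrist');save('w1',im);np.savez('pics/w1.npz',im=im,d=d,K=K,E=E)
print(r.get_state()['opening'],r.get_state()['wrist_force'])
"
```

```text
at [ 636.5 -124.1  170.8] yaw -1.58 tot turn [ 0.034 -0.003  0.008] t 1.85
[0.0354, -0.0027, 0.0087, 0.0168, -0.0017, 0.0042]
[0.0354, -0.0027, 0.0087, 0.0168, -0.0017, 0.0042]
0.6664740023797568 [-0.89868534  0.54434044 -0.0648352 ]
```

View pics/w1.png

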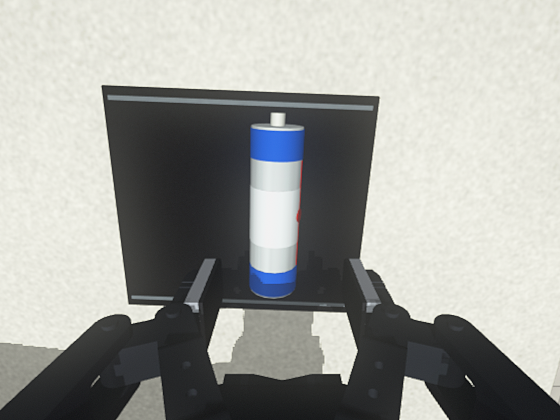

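Wrist view: the column runs along rows 125–298, centred near column 275 between the fingers, and the red dot is just visible at its right (far) edge (298,215).

Request:
{"api": "apply_moves", "payload": {"rows": [{"jaw": 85,"x": 0.035,"y": -0.003,"z": 0.009,"wx": 0.017,"wy": 0,"wz": 0.004},{"jaw": 85,"x": 0.035,"y": -0.003,"z": 0.008,"wx": 0.017,"wy": -0.002,"wz": 0.004},{"jaw": 85,"x": 0,"y": 0.0,"z": 0.0,"wx": 0,"wy": 0,"wz": 0}]}}

```text
time_s: 2.2
tcp_pos: [627.8, -143.4, 101.4]
tcp_rot: [1.261, 1.175, -1.256]
wrist_force: [-0.3, 0.9, 0.3]
opening: 0.666
```

```bash
python3 -c "
from h import *
plan([630,-141,21],-3.5,4)
print(r.get_state()['opening'],r.get_state()['wrist_force'])
"
```

```text
at [ 627.8 -143.4  101.4] yaw -3.86 tot turn [-0.006 -0.001 -0.003] t 2.2
[0.0201, 0.0004, -0.0006, -0.0016, -0.0002, -0.0007]
[0.0201, 0.0005, -0.0006, -0.0016, -0.0002, -0.0007]
[0.0201, 0.0005, -0.0006, -0.0016, -0.0002, -0.0007]
[0.0201, 0.0005, -0.0006, -0.0016, -0.0002, -0.0007]
0.6657909006218934 [-0.31527997  0.87132995  0.27929029]
```

Request:
{"api": "apply_moves", "payload": {"rows": [{"jaw": 75,"x": 0.0,"y": 0.002,"z": -0.002,"wx": 0,"wy": 0,"wz": 0},{"jaw": 75,"x": 0.02,"y": 0.0,"z": 0.0,"wx": 0,"wy": 0,"wz": 0},{"jaw": 75,"x": 0.02,"y": 0.0,"z": 0.0,"wx": 0,"wy": 0,"wz": 0},{"jaw": 75,"x": 0,"y": 0.0,"z": 0.0,"wx": 0,"wy": 0,"wz": 0}]}}

```text
time_s: 2.6
tcp_pos: [632.2, -143.7, 69.3]
tcp_rot: [1.266, 1.166, -1.253]
wrist_force: [0.0, 0.4, -0.4]
opening: 0.705
```

```bash
python3 -c "
from h import *
plan([630,-141,21],-3.5,3)
im,d,K,E,c=cam('wrist');save('w2',im)
im,d,K,E,c=cam('scene');save('s2',cv2.resize(im[200:360,130:330],None,fx=3,fy=3))
print(r.get_state()['opening'],r.get_state()['wrist_force'])
"
```

```text
at [ 632.2 -143.7   69.3] yaw -4.05 tot turn [-0.01   0.    -0.012] t 2.6
[0.0161, -0.001, -0.0009, -0.0032, 0.0, -0.0039]
[0.0161, -0.0009, -0.0009, -0.0032, 0.0, -0.0039]
[0.0161, -0.0009, -0.0009, -0.0032, 0.0, -0.0039]
0.706590310938001 [-0.2313857   0.59956689  0.71723447]
```

View pics/w2.png

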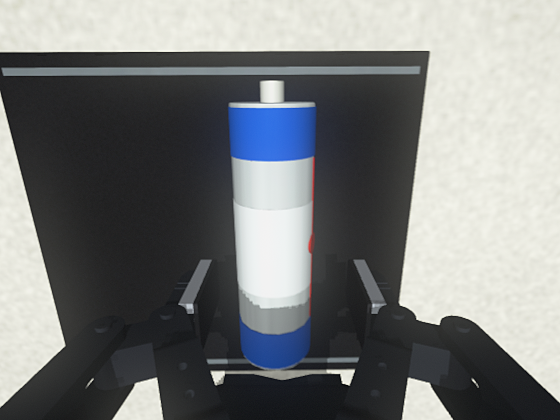

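View pics/s2.png

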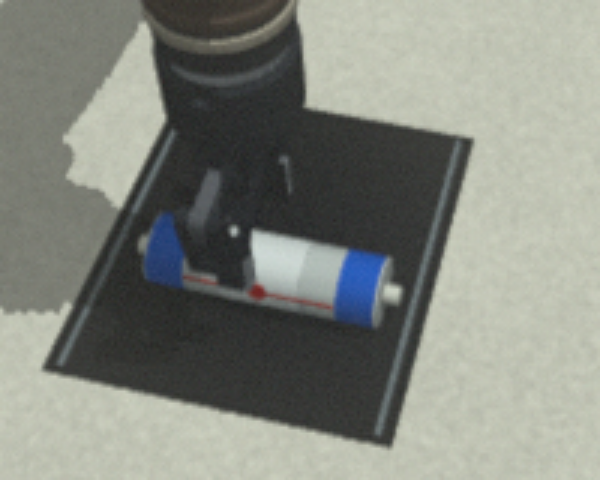

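Wrist view: the column is centred between the fingers (column about 275, gap 205–358), dot at (312,243). The scene view confirms the fingers straddle it, so I'm going down.

Request:
{"api": "apply_moves", "payload": {"rows": [{"jaw": 75,"x": 0.016,"y": -0.001,"z": -0.001,"wx": -0.003,"wy": 0,"wz": -0.004},{"jaw": 75,"x": 0.016,"y": -0.001,"z": -0.001,"wx": -0.003,"wy": 0,"wz": -0.004},{"jaw": 75,"x": 0.014,"y": 0.0,"z": 0.0,"wx": -0.003,"wy": 0,"wz": -0.004},{"jaw": 75,"x": 0,"y": 0.0,"z": 0.0,"wx": 0,"wy": 0,"wz": 0}]}}

```text
time_s: 3.1
tcp_pos: [634.4, -142.0, 26.3]
tcp_rot: [1.256, 1.173, -1.249]
wrist_force: [0.0, 1.1, 0.9]
opening: 0.705
```

```bash
python3 -c "
from h import *
plan([630,-141,21],-3.5,1)
im,d,K,E,c=cam('wrist');save('w3',im)
print(r.get_state()['opening'],r.get_state()['wrist_force'])
"
```

```text
at [ 634.4 -142.    26.3] yaw -3.47 tot turn [ 0.001  0.001 -0.008] t 3.1
[0.0053, -0.0045, -0.0008, 0.0005, 0.0015, -0.0079]
0.7077475023876179 [ 0.03134506 -0.36571199  0.7180611 ]
```

View pics/w3.png

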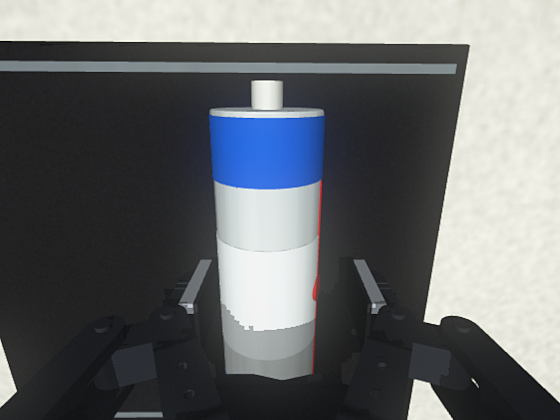

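Request:
{"api": "apply_moves", "payload": {"rows": [{"jaw": 75,"x": 0.005,"y": -0.004,"z": -0.0,"wx": 0,"wy": 0,"wz": -0.006},{"jaw": 75,"x": 0.005,"y": -0.001,"z": 0.0,"wx": 0,"wy": 0,"wz": -0.002},{"jaw": 100,"x": 0,"y": 0.0,"z": 0.0,"wx": 0,"wy": 0,"wz": 0},{"jaw": 100,"x": 0,"y": 0.0,"z": 0.0,"wx": 0,"wy": 0,"wz": 0}]}}

```text
time_s: 3.55
tcp_pos: [629.8, -141.9, 16.8]
tcp_rot: [1.253, 1.178, -1.254]
wrist_force: [-0.0, -0.0, 0.4]
opening: 0.605
```

```bash
python3 -c "
from h import *
plan([602,-140,18],-3.5,1)
im,d,K,E,c=cam('wrist');save('w4',im)
print(r.get_state()['opening'],r.get_state()['wrist_force'])
"
```

```text
at [ 629.8 -141.9   16.8] yaw -3.48 tot turn [ 0.     0.002 -0.001] t 3.55
[-0.0012, -0.0279, -0.0002, 0.0004, 0.0017, -0.0007]
0.6063660735402854 [-0.59258646 -0.28973369  0.36618259]
```

View pics/w4.png

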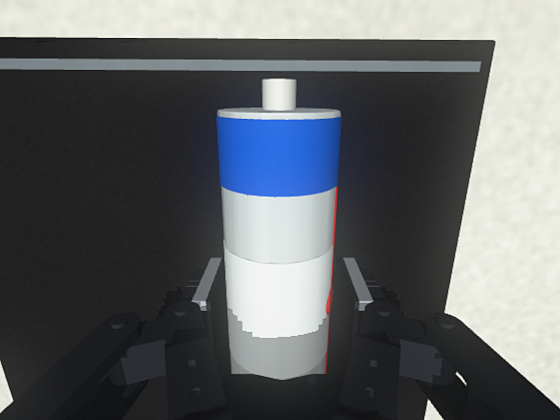

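Column now sits at 278 between fingers at about 218 and 345; rolling it slowly towards the robot.

Request:
{"api": "apply_moves", "payload": {"rows": [{"jaw": 100,"x": 0,"y": -0.003,"z": 0.0,"wx": 0,"wy": 0,"wz": 0},{"jaw": 100,"x": 0,"y": -0.004,"z": 0.0,"wx": 0,"wy": 0,"wz": 0},{"jaw": 100,"x": 0,"y": -0.004,"z": 0.0,"wx": 0,"wy": 0,"wz": 0},{"jaw": 100,"x": 0,"y": -0.004,"z": 0.0,"wx": 0,"wy": 0,"wz": 0},{"jaw": 100,"x": 0,"y": -0.004,"z": 0.0,"wx": 0,"wy": 0,"wz": 0},{"jaw": 100,"x": 0,"y": -0.004,"z": 0.0,"wx": 0,"wy": 0,"wz": 0},{"jaw": 100,"x": 0,"y": -0.004,"z": 0.0,"wx": 0,"wy": 0,"wz": 0},{"jaw": 100,"x": 0,"y": 0,"z": 0.0,"wx": 0,"wy": 0,"wz": 0}]}}

```text
time_s: 4.4
tcp_pos: [601.1, -140.3, 18.4]
tcp_rot: [1.254, 1.176, -1.252]
wrist_force: [0.3, -1.1, -0.7]
opening: 0.603
```

```bash
python3 -c "
from h import *
plan([602,-140,18],-3.5,1)
im,d,K,E,c=cam('wrist');save('w5',im)
print(r.get_state()['opening'],r.get_state()['wrist_force'])
im,d,K,E,c=cam('scene');save('s5',cv2.resize(im[200:360,130:330],None,fx=3,fy=3))
"
```

```text
at [ 601.1 -140.3   18.4] yaw -3.48 tot turn [ 0.     0.002 -0.004] t 4.4
[0.0004, 0.0008, -0.0004, 0.0003, 0.0021, -0.0035]
0.6104793999008049 [0.00734887 0.20791396 0.1428965 ]
```

View pics/w5.png

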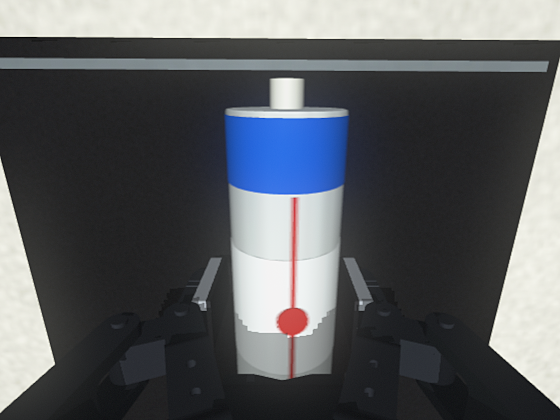

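View pics/s5.png

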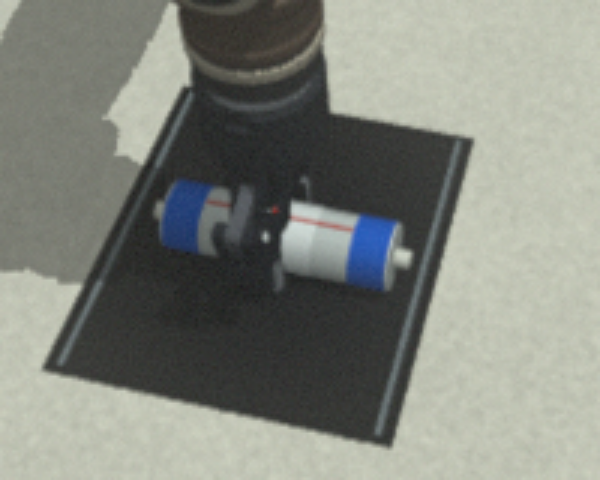

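```bash
cat >> h.py <<'E'
def lean(im,K,E,rows,xr=(215,365),verbose=True):
    rd=np.array([.998,-.0605,0]); hsv=cv2.cvtColor(im,cv2.COLOR_RGB2HSV); ss=[];ls=[]
    for v in rows:
        line=im[v,xr[0]:xr[1]].astype(int); br=line.max(1)>110
        lo,hi=np.where(br)[0][[0,-1]]+xr[0]; lo-=.5;hi+=.5
        c=[]
        for u,sg in((lo,1),(hi,-1)):
            # plane containing ray and column axis direction -> 2D tangent
            o,d=ray(K,E,u,v);a=np.array([o@rd,o[2]]);b=np.array([d@rd,d[2]]);n=np.array([b[1],-b[0]])/np.hypot(*b)
            cs=[(n@a+q*22-n[1]*25)/n[0] for q in(1,-1)]; c.append(cs)
        s=min(((p+q)/2,abs(p-q)) for p in c[0] for q in c[1] if abs(p-q)<8)[0] if any(abs(p-q)<8 for p in c[0] for q in c[1]) else np.nan
        h=hsv[v,xr[0]:xr[1]]; red=((h[:,0]<8)|(h[:,0]>172))&(h[:,1]>90)
        if not red.any() or np.isnan(s): print(v,lo,hi,c);continue
        ur=np.where(red)[0].mean()+xr[0]
        o,d=ray(K,E,ur,v);a=np.array([o@rd-s,o[2]-25]);b=np.array([d@rd,d[2]])
        t=np.roots([b@b,2*a@b,a@a-484]); 
        if abs(t.imag).max()>0: continue
        p=a+b*t.min(); ss.append(s);ls.append(np.degrees(np.arctan2(p[0],p[1])))
    if ls: print('s',np.median(ss).round(2),'lean',np.median(ls).round(2),np.round(ls,1))
E
python3 -c "
from h import *
im,d,K,E,c=cam('wrist')
lean(im,K,E,range(200,250,8))
print('tcp s',np.array(r.get_state()['tcp_pos'])@[.998,-.0605,0])
"
```

```text
s 606.18 lean -0.65 [-0.6 -0.1 -0.7 -0.1 -0.7 -0.7 -0.2]
tcp s 609.1891710491752
```

```bash
python3 -c "
from h import *
im,d,K,E,c=cam('wrist');np.savez('pics/w6.npz',im=im,K=K,E=E)
rd=np.array([.998,-.0605,0])
print(np.linalg.inv(E)[:3,3], np.linalg.inv(E)[:3,3]@rd)
for v in (205,225,245):
    line=im[v,200:370].max(1); print(v,line[:60:2],line[-60::2])
    for u in (229,287,344,294): 
        p=plane(K,E,u,v,25);q=plane(K,E,u,v,47); print(u,(p@rd).round(1),(q@rd).round(1),q.round(0))
"
```

```text
[605.70424978 -59.40796581 149.91704012] 608.0870232119793
205 [ 50  52  54  56  56  56  59  59  61  83 155 163 176 187 193 196 200 205
 210 215 221 225 228 229 230 230 231 232 231 232] [203 202 198 189 182 178 172 160 153 141  86  61  62  59  58  57  56  56
  54  53  51  49  51  48  47  45  44  45  44  42]
229 587.3 590.9 [587. -92.  47.]
287 610.4 610.0 [606. -94.  47.]
344 633.1 628.7 [624. -95.  47.]
294 613.1 612.3 [608. -94.  47.]
225 [ 52  51  54  56  56  57  58  61  62  58 126 161 172 183 193 196 202 205
 210 215 221 224 228 230 230 231 232 232 232 233] [202 202 195 186 181 175 167 156 149 119  59  62  61  59  59  58  57  53
  54  52  52  50  50  48  48  46  45  44  44  43]
229 586.8 590.6 [ 586. -100.   47.]
287 610.4 610.0 [ 605. -101.   47.]
344 633.6 629.1 [ 624. -102.   47.]
294 613.2 612.3 [ 607. -101.   47.]
245 [ 53  54  53  56  58  59  59  60  60  58 139 175 164 180 191 197 200 205
 210 216 220 224 228 230 231 232 233 233 233 234] [204 200 192 183 180 172 162 153 156 122  59  64  61  61  59  57  57  54
  54  53  52  52  48  48  47  46  44  44  41  41]
229 586.4 590.2 [ 585. -107.   47.]
287 610.4 610.0 [ 605. -108.   47.]
344 634.1 629.5 [ 624. -109.   47.]
294 613.4 612.4 [ 607. -108.   47.]
```

Request:
{"api": "apply_moves", "payload": {"rows": [{"jaw": 100,"x": 0,"y": 0,"z": 0.0,"wx": 0,"wy": 0,"wz": 0},{"jaw": 100,"x": 0,"y": 0,"z": 0.0,"wx": 0,"wy": 0,"wz": 0},{"jaw": 100,"x": 0,"y": 0,"z": 0.0,"wx": 0,"wy": 0,"wz": 0}]}}

```text
time_s: 4.9
tcp_pos: [602.1, -140.4, 18.1]
tcp_rot: [1.254, 1.176, -1.252]
wrist_force: [-0.3, -0.5, 1.2]
opening: 0.608
```

```bash
python3 -c "
from h import *
im,d,K,E,c=cam('wrist');save('w7',im)
lean(im,K,E,range(200,250,8))
print('tcp s',np.array(r.get_state()['tcp_pos'])@[.998,-.0605,0])
"
```

```text
s 604.83 lean -3.78 [-3.8 -3.3 -3.8 -3.4 -3.9 -3.9 -3.5]
tcp s 609.4437461958055
```

View pics/w7.png

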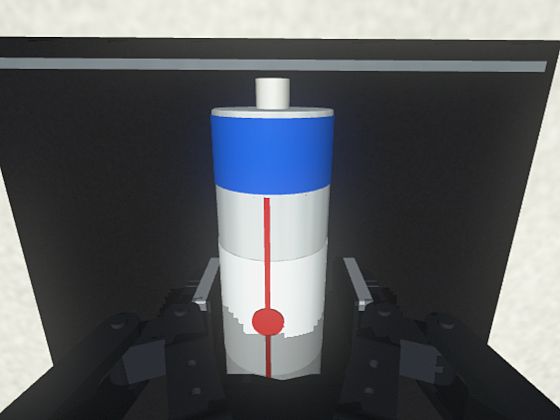

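Wrist view: the column coasted gently and stopped. The dot is at (268,322) and the line about 7 px left of the column's centre, so the lean is about -4°. Opening the jaws, lifting and checking from above.

Request:
{"api": "apply_moves", "payload": {"rows": [{"jaw": 0,"x": 0,"y": 0,"z": 0.0,"wx": 0,"wy": 0,"wz": 0},{"jaw": 0,"x": 0,"y": 0,"z": 0.0,"wx": 0,"wy": 0,"wz": 0},{"jaw": 0,"x": 0,"y": 0,"z": 0.0,"wx": 0,"wy": 0,"wz": 0},{"jaw": 0,"x": 0,"y": 0,"z": 0.0,"wx": 0,"wy": 0,"wz": 0}]}}

```text
time_s: 5.35
tcp_pos: [602.4, -140.4, 18.0]
tcp_rot: [1.254, 1.176, -1.252]
wrist_force: [0.3, -0.3, 0.2]
opening: 0.996
```

Request:
{"api": "apply_moves", "payload": {"rows": [{"jaw": 0,"x": -0.02,"y": 0,"z": 0.0,"wx": 0,"wy": 0,"wz": 0},{"jaw": 0,"x": -0.03,"y": 0,"z": 0.0,"wx": 0,"wy": 0,"wz": 0},{"jaw": 0,"x": -0.04,"y": 0,"z": 0.0,"wx": 0,"wy": 0,"wz": 0},{"jaw": 0,"x": -0.04,"y": 0,"z": 0.0,"wx": 0,"wy": 0,"wz": 0}]}}

```text
time_s: 5.75
tcp_pos: [597.7, -139.1, 144.3]
tcp_rot: [1.249, 1.188, -1.261]
wrist_force: [0.7, -0.5, 0.3]
opening: 1.0
```

```bash
python3 -c "
from h import *
im,d,K,E,c=cam('wrist');save('w8',im)
lean(im,K,E,range(190,230,6))
np.savez('pics/w8.npz',im=im,d=d,K=K,E=E)
print('tcp s',np.array(r.get_state()['tcp_pos'])@[.998,-.0605,0],r.get_state())
im,d,K,E,c=cam('scene');save('s8',cv2.resize(im[200:360,130:330],None,fx=3,fy=3));np.savez('pics/s8.npz',im=im,d=d,K=K,E=E)
"
```

```text
s 604.25 lean -4.37 [-4.3 -4.4 -4.4 -5.4 -2.5 -2.5 -4.5]
tcp s 607.6232861231024 {'time_s': 5.8, 'joint_pos': array([-0.22799815,  0.3113866 , -0.00488476,  1.25469319, -0.00141837,
        1.4033674 ]), 'dq': array([ 0.00100263, -0.01507223, -0.03647064, -0.13762662,  0.00224302,
        0.00067782]), 'joint_torque': array([-7.94549764e-03, -3.30379450e+01,  1.86596578e+01, -2.60865530e-01,
       -3.53883668e-03,  1.49086227e-04]), 'tcp_pos': array([ 600.37096947, -139.71997681,  152.01464246]), 'tcp_rot': array([ 1.25244969,  1.17927336, -1.25464225]), 'wrist_force': array([ 1.36099683, -0.47973168,  5.26653493]), 'wrist_torque': array([ 0.00233944, -0.08370803,  0.01316666]), 'opening': 0.9982334987133149}
```

View pics/w8.png

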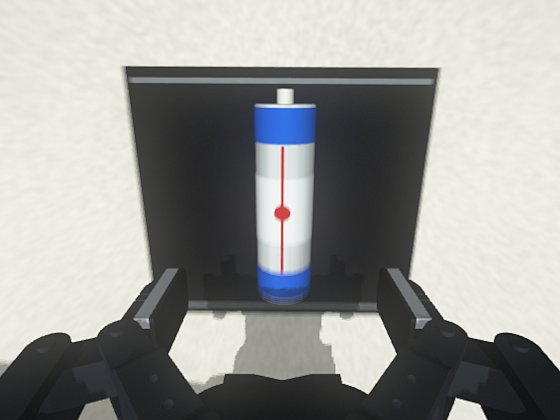

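View pics/s8.png

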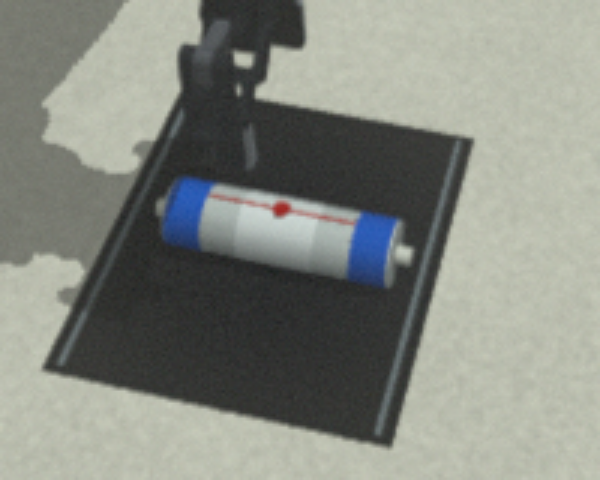

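```bash
cat > sc.py <<'E'
from h import *
def chk(im,K,E,box,thr=75):
    ax=np.array([.0605,.998,0]);rd=np.array([.998,-.0605,0])
    hsv=cv2.cvtColor(im,cv2.COLOR_RGB2HSV);x0,y0,x1,y1=box
    red=np.zeros(im.shape[:2],np.uint8);red[y0:y1,x0:x1]=(((hsv[...,0]<8)|(hsv[...,0]>172))&(hsv[...,1]>80))[y0:y1,x0:x1]
    # dot: rows/cols with thickness; erode vertical
    op=cv2.morphologyEx(red,cv2.MORPH_OPEN,np.ones((3,2),np.uint8))
    n,lab,st,ce=cv2.connectedComponentsWithStats(op); print([ (ce[i].round(1),st[i,4]) for i in range(1,n)])
    i=1+np.argmax(st[1:,4]); u,v=ce[i]
    m=np.zeros(im.shape[:2],bool);m[y0:y1,x0:x1]=(im.max(2)>thr)[y0:y1,x0:x1]
    top=[];bot=[]
    for uu in range(int(u)-12,int(u)+13):
        col=np.where(m[:,uu])[0]; top.append((uu,col.min()-.5));bot.append((uu,col.max()+.5))
    S=[]
    for e,q in((top,1),(bot,1)):
        f=np.polyfit(*np.array(e).T,1); o,d=ray(K,E,u,np.polyval(f,u));a=np.array([o@rd,o[2]]);b=np.array([d@rd,d[2]]);nn=np.array([b[1],-b[0]])/np.hypot(*b)
        S.append([(nn@a+k*22-nn[1]*25)/nn[0] for k in(1,-1)])
    print('cands',np.round(S,1)); p=min(((abs(x-y),(x+y)/2) for x in S[0] for y in S[1])); s=p[1]
    o,d=ray(K,E,u,v);a=np.array([o@rd-s,o[2]-25]);b=np.array([d@rd,d[2]])
    t=np.roots([b@b,2*a@b,a@a-484]).real.min(); P=o+d*t
    print('s',s,'dot',P.round(1),'lean',np.degrees(np.arctan2(P@rd-s,P[2]-25)))
E
python3 - <<'E'
from sc import *
z=np.load('pics/s8.npz');chk(z['im'],z['K'],z['E'],(195,255,250,300))
im,d,K,E,c=cam('top');np.savez('pics/t8.npz',im=im,d=d,K=K,E=E);save('t8',cv2.resize(im[110:230,250:380],None,fx=5,fy=5))
try: chk(im,K,E,(292,140,332,185))
except Exception as e: print(e)
E
```

```text
[(array([224.4, 269.1]), np.int32(23))]
cands [[550.9 604.7]
 [607.8 659.6]]
s 606.2759972617426 dot [ 598.3 -136.2   47. ] lean -2.543313845828083
[]
attempt to get argmax of an empty sequence
```

View pics/t8.png

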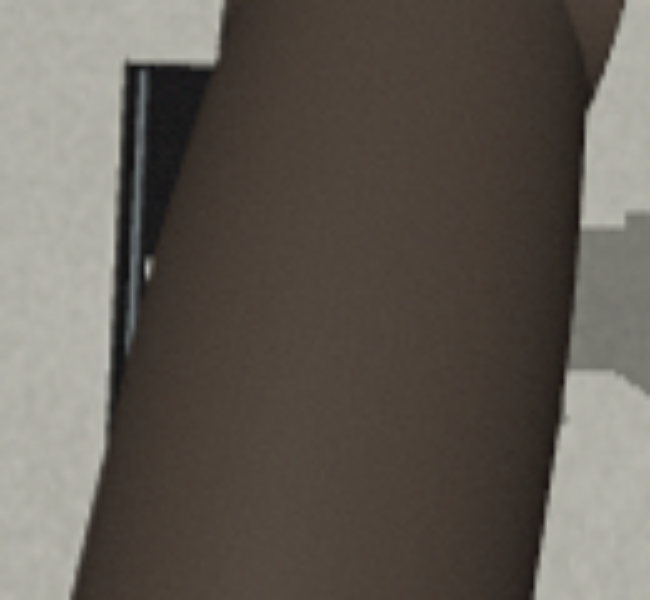

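Scene and wrist views agree: dot at scene (224,269), lean about -2.5° to -4.4°, column at rest. The top view is blocked by the arm. Going to the gauge.

```bash
python3 -c "
from h import *
z=np.load('pics/w8.npz');print('dot wrist',plane(z['K'],z['E'],282,213,47))
plan([455,223,225],39,12)"
```

```text
dot wrist [ 595.66873975 -139.90974287   47.        ]
at [ 600.1 -139.6  146.8] yaw -3.47 tot turn [-0.741 -0.     0.003] t 5.9
[-0.0065, -0.0139, -0.0294, -0.0618, -0.0, 0.0002]
[-0.0065, -0.0121, -0.0302, -0.0618, -0.0, 0.0002]
[-0.0065, -0.0102, -0.0309, -0.0618, -0.0, 0.0002]
[-0.0065, -0.0082, -0.0315, -0.0618, -0.0, 0.0002]
[-0.0065, -0.0063, -0.0319, -0.0618, -0.0, 0.0002]
[-0.0065, -0.0043, -0.0323, -0.0618, -0.0, 0.0002]
[-0.0065, -0.0023, -0.0325, -0.0618, -0.0, 0.0002]
[-0.0065, -0.0003, -0.0325, -0.0618, -0.0, 0.0002]
[-0.0065, 0.0017, -0.0325, -0.0618, -0.0, 0.0002]
[-0.0065, 0.0037, -0.0323, -0.0618, -0.0, 0.0002]
[-0.0065, 0.0057, -0.032, -0.0618, -0.0, 0.0002]
[-0.0065, 0.0077, -0.0316, -0.0618, -0.0, 0.0002]
```

Request:
{"api": "apply_moves", "payload": {"rows": [{"jaw": 0,"x": -0.008,"y": -0.014,"z": -0.029,"wx": -0.062,"wy": 0,"wz": 0},{"jaw": 0,"x": -0.008,"y": -0.012,"z": -0.03,"wx": -0.062,"wy": 0,"wz": 0},{"jaw": 0,"x": -0.008,"y": -0.01,"z": -0.031,"wx": -0.062,"wy": 0,"wz": 0},{"jaw": 0,"x": -0.008,"y": -0.008,"z": -0.031,"wx": -0.062,"wy": 0,"wz": 0},{"jaw": 0,"x": -0.008,"y": -0.006,"z": -0.032,"wx": -0.062,"wy": 0,"wz": 0},{"jaw": 0,"x": -0.008,"y": -0.004,"z": -0.032,"wx": -0.062,"wy": 0,"wz": 0}]}}

```text
time_s: 6.5
tcp_pos: [523.5, 42.6, 187.3]
tcp_rot: [0.966, 1.354, -0.98]
wrist_force: [-0.1, -0.8, -0.3]
opening: 1.001
```

```bash
python3 -c "
from h import *
plan([455,223,225],39,6)"
```

```text
at [523.5  42.6 187.3] yaw 18.24 tot turn [-0.362 -0.006  0.012] t 6.5
[-0.0061, -0.0015, -0.0322, -0.0604, -0.001, 0.0021]
[-0.0062, 0.0004, -0.0322, -0.0604, -0.001, 0.0021]
[-0.0062, 0.0024, -0.0321, -0.0604, -0.001, 0.0021]
[-0.0062, 0.0043, -0.0319, -0.0604, -0.001, 0.0021]
[-0.0063, 0.0063, -0.0316, -0.0604, -0.001, 0.0021]
[-0.0063, 0.0082, -0.0311, -0.0604, -0.001, 0.0021]
```

Request:
{"api": "apply_moves", "payload": {"rows": [{"jaw": 0,"x": -0.006,"y": -0.002,"z": -0.032,"wx": -0.06,"wy": -0.001,"wz": 0.002},{"jaw": 0,"x": -0.006,"y": 0.0,"z": -0.032,"wx": -0.06,"wy": -0.001,"wz": 0.002},{"jaw": 0,"x": -0.006,"y": 0.002,"z": -0.032,"wx": -0.06,"wy": -0.001,"wz": 0.002},{"jaw": 0,"x": -0.006,"y": 0.004,"z": -0.032,"wx": -0.06,"wy": -0.001,"wz": 0.002},{"jaw": 0,"x": -0.006,"y": 0.006,"z": -0.03,"wx": -0.06,"wy": -0.001,"wz": 0.002},{"jaw": 0,"x": -0.006,"y": 0.007,"z": -0.025,"wx": -0.06,"wy": -0.001,"wz": 0.002},{"jaw": 0,"x": 0,"y": 0,"z": 0,"wx": 0,"wy": 0,"wz": 0}]}}

```text
time_s: 7.2
tcp_pos: [448.0, 223.0, 216.7]
tcp_rot: [0.676, 1.47, -0.688]
wrist_force: [0.1, -0.3, -0.7]
opening: 1.001
```

```bash
python3 -c "
from h import *
plan([455,223,150],39,2)
im,d,K,E,c=cam('wrist');save('w9',im);P=cloud(K,E,d)
q=P[(abs(P[...,2]-135)<5)&(np.hypot(P[...,0]-455,P[...,1]-223)<45)]
print(len(q),q.mean(0),cv2.minAreaRect(q[:,:2].astype(np.float32)))
im,d,K,E,c=cam('top');save('t9',cv2.resize(im[110:230,250:380],None,fx=5,fy=5));np.savez('pics/t9.npz',im=im,d=d,K=K,E=E)
from sc import chk
chk(im,K,E,(292,140,332,185))
im,d,K,E,c=cam('scene');chk(im,K,E,(195,255,250,300))
"
```

```text
at [448.  223.  216.7] yaw 40.03 tot turn [ 0.018 -0.005  0.01 ] t 7.2
[0.0333, 0.003, 0.0024, 0.0089, -0.0024, 0.005]
[0.0333, 0.0029, 0.0023, 0.0089, -0.0024, 0.005]
1902 [450.90283308 225.22157768 134.99418255] ((451.65460205078125, 224.4492950439453), (37.9688720703125, 26.02935791015625), 37.64646530151367)
[(array([314. , 163.5]), np.int32(12))]
cands [[607.7 653.3]
 [562.6 607.8]]
s 607.7323234797003 dot [ 598.  -141.5   46.9] lean -6.238225853922082
[(array([224.4, 269.1]), np.int32(23))]
cands [[552.4 606.2]
 [607.5 659.4]]
s 606.8647777733563 dot [ 598.2 -136.2   46.9] lean -4.143637899756637
```

View pics/w9.png

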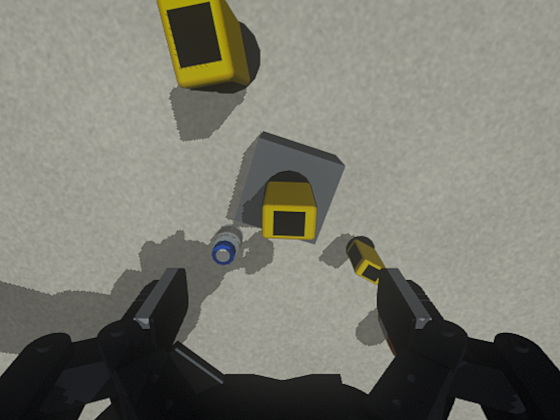

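View pics/t9.png

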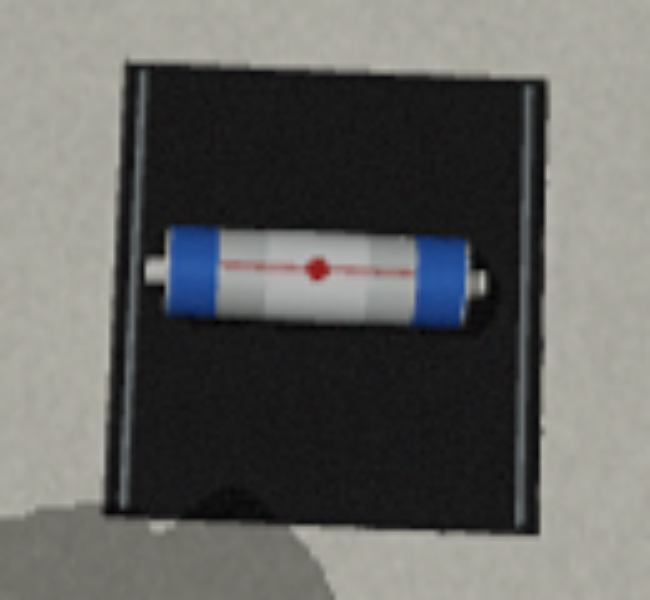

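Wrist view: the stand gauge's top is at (290,222), measuring 38 × 26 mm, so it's the right one. Vial at (224,250). In the top view the dot sits just above the column's midline.

Request:
{"api": "apply_moves", "payload": {"rows": [{"jaw": 0,"x": 0.033,"y": 0.002,"z": 0.002,"wx": 0.012,"wy": -0.002,"wz": 0.005},{"jaw": 0,"x": 0.033,"y": 0.002,"z": 0.001,"wx": 0.012,"wy": -0.002,"wz": 0.005},{"jaw": 0,"x": 0,"y": 0,"z": 0,"wx": 0,"wy": 0,"wz": 0}]}}

```text
time_s: 7.65
tcp_pos: [454.7, 217.4, 147.6]
tcp_rot: [0.707, 1.452, -0.71]
wrist_force: [0.1, -0.3, -0.4]
opening: 0.996
```

```bash
python3 -c "
from h import *
plan([453,223.5,92],38.5,3)
im,d,K,E,c=cam('wrist');save('w10',im);P=cloud(K,E,d)
q=P[(abs(P[...,2]-135)<5)&(np.hypot(P[...,0]-455,P[...,1]-223)<45)]
print(len(q),q.mean(0),cv2.minAreaRect(q[:,:2].astype(np.float32)))
"
```

```text
at [454.7 217.4 147.6] yaw 37.96 tot turn [-0.009  0.001  0.001] t 7.65
[0.0185, 0.0008, -0.002, -0.0031, 0.0004, 0.0004]
[0.0185, 0.0008, -0.0019, -0.0031, 0.0004, 0.0004]
[0.0185, 0.0008, -0.0019, -0.0031, 0.0004, 0.0004]
3757 [450.66247431 225.58004171 134.95124692] ((451.5639953613281, 224.50131225585938), (38.06198501586914, 25.64569091796875), 38.0914421081543)
```

View pics/w10.png

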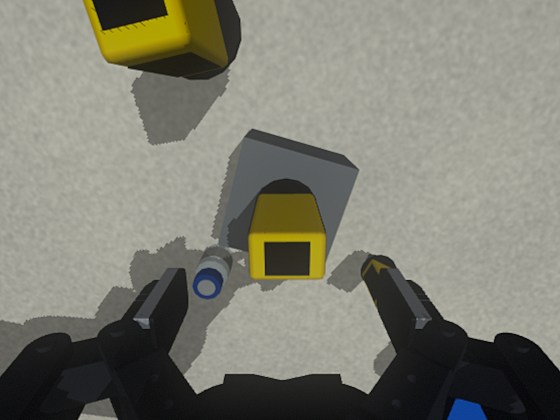

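Request:
{"api": "apply_moves", "payload": {"rows": [{"jaw": 0,"x": 0.005,"y": 0.002,"z": -0.007,"wx": -0.006,"wy": 0,"wz": 0},{"jaw": 0,"x": 0.018,"y": 0.001,"z": 0,"wx": -0.003,"wy": 0,"wz": 0},{"jaw": 0,"x": 0.018,"y": 0,"z": 0,"wx": 0,"wy": 0,"wz": 0},{"jaw": 0,"x": 0.01,"y": 0,"z": 0,"wx": 0,"wy": 0,"wz": 0},{"jaw": 0,"x": 0,"y": 0,"z": 0,"wx": 0,"wy": 0,"wz": 0}]}}

```text
time_s: 8.2
tcp_pos: [457.4, 226.3, 103.8]
tcp_rot: [0.709, 1.447, -0.697]
wrist_force: [-0.3, 0.5, -0.1]
opening: 0.997
```

```bash
python3 -c "
from h import *
plan([452.3,224,92],38.5,1)
im,d,K,E,c=cam('wrist');save('w11',im);P=cloud(K,E,d)
q=P[(abs(P[...,2]-135)<5)&(np.hypot(P[...,0]-455,P[...,1]-223)<45)]
print(len(q),q.mean(0),cv2.minAreaRect(q[:,:2].astype(np.float32)))
"
```

```text
at [457.4 226.3 103.8] yaw 38.36 tot turn [-0.002  0.003 -0.01 ] t 8.2
[0.0117, -0.0055, -0.0014, -0.0025, 0.0031, -0.0095]
7158 [447.35657458 223.76635119 134.85870239] ((442.8635559082031, 217.35256958007812), (60.691673278808594, 27.220260620117188), 38.39128875732422)
```

View pics/w11.png

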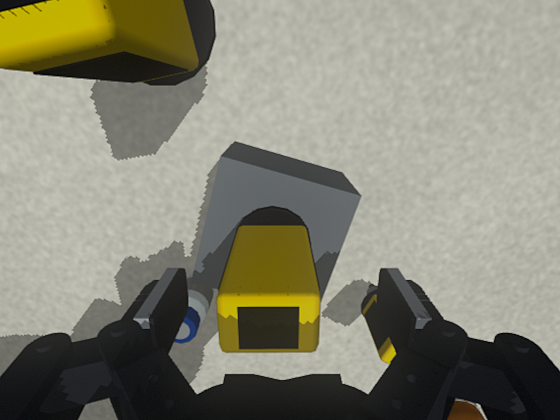

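Gauge is at (269,322) between the fingers at 187 and 378, so I need about 5 mm in -y and 12 mm further down.

Request:
{"api": "apply_moves", "payload": {"rows": [{"jaw": 0,"x": 0.006,"y": -0.003,"z": -0.001,"wx": -0.002,"wy": 0.002,"wz": -0.005},{"jaw": 0,"x": 0.005,"y": -0.002,"z": 0,"wx": 0,"wy": 0.001,"wz": -0.004},{"jaw": 0,"x": 0,"y": 0,"z": 0,"wx": 0,"wy": 0,"wz": 0}]}}

```text
time_s: 8.55
tcp_pos: [454.2, 224.7, 95.2]
tcp_rot: [0.704, 1.452, -0.699]
wrist_force: [0.1, -0.6, -0.3]
opening: 1.002
```

```bash
python3 -c "
from h import *
plan([452.3,224,92],38.5,1)
im,d,K,E,c=cam('wrist');save('w12',im)
"
```

```text
at [454.2 224.7  95.2] yaw 38.49 tot turn [-0.     0.001 -0.004] t 8.55
[0.0032, -0.0019, -0.0006, -0.0002, 0.0008, -0.0044]
```

View pics/w12.png

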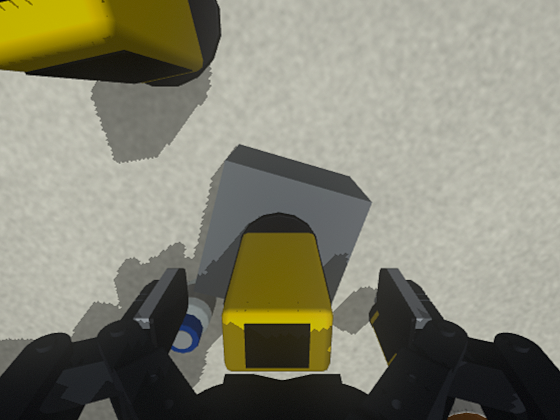

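Request:
{"api": "apply_moves", "payload": {"rows": [{"jaw": 0,"x": 0.003,"y": -0.002,"z": 0,"wx": 0,"wy": 0.001,"wz": -0.004},{"jaw": 120,"x": 0,"y": 0,"z": 0,"wx": 0,"wy": 0,"wz": 0},{"jaw": 160,"x": 0,"y": 0,"z": 0,"wx": 0,"wy": 0,"wz": 0},{"jaw": 180,"x": 0,"y": 0,"z": 0,"wx": 0,"wy": 0,"wz": 0},{"jaw": 200,"x": 0,"y": 0,"z": 0,"wx": 0,"wy": 0,"wz": 0},{"jaw": 255,"x": 0,"y": 0,"z": 0,"wx": 0,"wy": 0,"wz": 0}], "grip_force": 40}}

```text
time_s: 9.2
tcp_pos: [453.1, 223.6, 93.0]
tcp_rot: [0.703, 1.454, -0.701]
wrist_force: [0.2, -0.1, -1.7]
opening: 0.442
```

```bash
python3 -c "
from h import *
plan([452.3,224,92],38.5,1)
im,d,K,E,c=cam('wrist');save('w13',im)
print(r.get_state()['wrist_force'],r.get_state()['opening'])
"
```

```text
at [453.1 223.6  93. ] yaw 38.48 tot turn [-0.     0.    -0.002] t 9.2
[0.001, -0.0004, -0.0008, -0.0003, 0.0001, -0.0016]
[-0.25039918 -0.17377474 -0.52491145] 0.4392042413998397
```

View pics/w13.png

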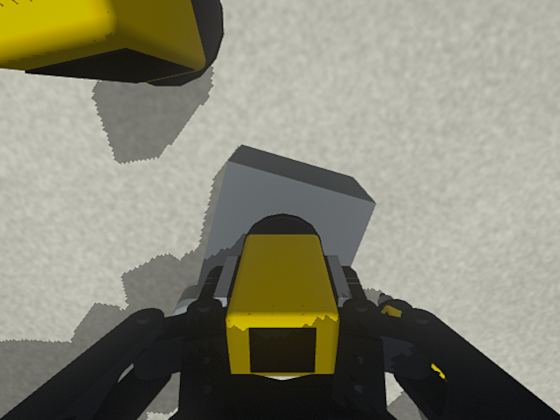

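Gripped (opening 0.44 ≈ 37.5 mm). Record the grasp and lift straight up.

```bash
python3 -c "
from h import *
import json
s=r.get_state();json.dump(dict(p=list(s['tcp_pos']),w=list(s['tcp_rot'])),open('grasp.json','w'));print(s['tcp_pos'],s['tcp_rot'],s['wrist_force'])
"
```

```text
[453.06863311 223.63433505  92.99139252] [ 0.70281037  1.45371686 -0.70053936] [-0.25039918 -0.17377474 -0.52491145]
```

Request:
{"api": "apply_moves", "payload": {"rows": [{"jaw": 255,"x": -0.01,"y": 0,"z": 0,"wx": 0,"wy": 0,"wz": 0},{"jaw": 255,"x": -0.02,"y": 0,"z": 0,"wx": 0,"wy": 0,"wz": 0},{"jaw": 255,"x": -0.025,"y": 0,"z": 0,"wx": 0,"wy": 0,"wz": 0},{"jaw": 255,"x": -0.03,"y": 0,"z": 0,"wx": 0,"wy": 0,"wz": 0},{"jaw": 255,"x": 0,"y": 0,"z": 0,"wx": 0,"wy": 0,"wz": 0}]}}

```text
time_s: 9.75
tcp_pos: [451.7, 223.0, 181.7]
tcp_rot: [0.701, 1.456, -0.703]
wrist_force: [0.2, 0.3, -1.7]
opening: 0.439
```

```bash
python3 -c "
from h import *
im,d,K,E,c=cam('wrist');save('w14',im)
im,d,K,E,c=cam('scene');save('s14',im)
print(r.get_state()['wrist_force'],r.get_state()['opening'])
plan([598,-140,200],0,14)
"
```

```text
[-0.20635144  0.30523838 -1.23025993] 0.4405245420844301
at [450.3 222.3 178. ] yaw 38.49 tot turn [0.672 0.001 0.007] t 9.85
[-0.0016, -0.0079, 0.0268, 0.048, 0.0, 0.0005]
[-0.0016, -0.0066, 0.0272, 0.048, 0.0, 0.0005]
[-0.0016, -0.0053, 0.0274, 0.048, 0.0, 0.0005]
[-0.0016, -0.0039, 0.0277, 0.048, 0.0, 0.0005]
[-0.0016, -0.0026, 0.0278, 0.048, 0.0, 0.0005]
[-0.0016, -0.0013, 0.0279, 0.048, 0.0, 0.0005]
[-0.0016, 0.0001, 0.0279, 0.048, 0.0, 0.0005]
[-0.0016, 0.0014, 0.0279, 0.048, 0.0, 0.0005]
[-0.0016, 0.0028, 0.0278, 0.048, 0.0, 0.0005]
[-0.0016, 0.0041, 0.0276, 0.048, 0.0, 0.0005]
[-0.0016, 0.0054, 0.0274, 0.048, 0.0, 0.0005]
[-0.0016, 0.0067, 0.0271, 0.048, 0.0, 0.0005]
[-0.0016, 0.008, 0.0268, 0.048, 0.0, 0.0005]
[-0.0016, 0.0093, 0.0264, 0.048, 0.0, 0.0005]
```

View pics/s14.png

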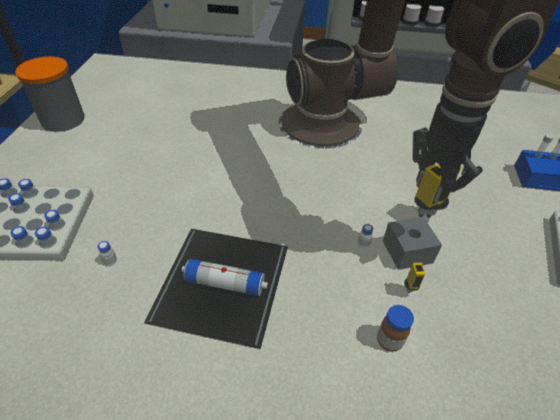

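Gauge is out of the stand at (430,185), with the empty hole at (414,234), and everything else is undisturbed. The column's dot is visible at (224,269). Carrying it over.

Request:
{"api": "apply_moves", "payload": {"rows": [{"jaw": 255,"x": -0.006,"y": -0.004,"z": 0.013,"wx": 0.03,"wy": 0,"wz": 0},{"jaw": 255,"x": -0.006,"y": -0.007,"z": 0.027,"wx": 0.048,"wy": 0,"wz": 0},{"jaw": 255,"x": -0.004,"y": -0.005,"z": 0.027,"wx": 0.048,"wy": 0,"wz": 0},{"jaw": 255,"x": -0.002,"y": -0.004,"z": 0.028,"wx": 0.048,"wy": 0,"wz": 0},{"jaw": 255,"x": -0.002,"y": -0.003,"z": 0.028,"wx": 0.048,"wy": 0,"wz": 0},{"jaw": 255,"x": -0.002,"y": -0.001,"z": 0.028,"wx": 0.048,"wy": 0,"wz": 0},{"jaw": 255,"x": -0.002,"y": 0,"z": 0.028,"wx": 0.048,"wy": 0,"wz": 0},{"jaw": 255,"x": -0.002,"y": 0.001,"z": 0.028,"wx": 0.048,"wy": 0,"wz": 0}]}}

```text
time_s: 10.65
tcp_pos: [528.2, 18.0, 197.6]
tcp_rot: [0.981, 1.344, -1.012]
wrist_force: [0.1, -0.1, -1.3]
opening: 0.434
```

```bash
python3 -c "
from h import *
plan([598,-140,190],0,7)
"
```

```text
at [528.2  18.  197.6] yaw 16.5 tot turn [0.288 0.005 0.022] t 10.65
[0.001, 0.0032, 0.0245, 0.0411, 0.0007, 0.0031]
[0.001, 0.0042, 0.0243, 0.0411, 0.0007, 0.0031]
[0.001, 0.0052, 0.0241, 0.0411, 0.0007, 0.0031]
[0.001, 0.0061, 0.0239, 0.0411, 0.0007, 0.0031]
[0.001, 0.0071, 0.0236, 0.0411, 0.0007, 0.0031]
[0.0011, 0.0081, 0.0233, 0.0411, 0.0007, 0.0031]
[0.0011, 0.009, 0.023, 0.0411, 0.0007, 0.0031]
```

Request:
{"api": "apply_moves", "payload": {"rows": [{"jaw": 255,"x": 0.001,"y": 0.003,"z": 0.024,"wx": 0.041,"wy": 0.001,"wz": 0.003},{"jaw": 255,"x": 0.001,"y": 0.004,"z": 0.024,"wx": 0.041,"wy": 0.001,"wz": 0.003},{"jaw": 255,"x": 0.001,"y": 0.005,"z": 0.024,"wx": 0.041,"wy": 0.001,"wz": 0.003},{"jaw": 255,"x": 0.001,"y": 0.006,"z": 0.024,"wx": 0.041,"wy": 0.001,"wz": 0.003},{"jaw": 255,"x": 0.001,"y": 0.007,"z": 0.023,"wx": 0.041,"wy": 0.001,"wz": 0.003},{"jaw": 255,"x": 0.001,"y": 0.008,"z": 0.02,"wx": 0.041,"wy": 0.001,"wz": 0.003},{"jaw": 255,"x": 0.001,"y": 0.006,"z": 0.01,"wx": 0.041,"wy": 0.0,"wz": 0.003},{"jaw": 255,"x": 0,"y": 0,"z": 0,"wx": 0,"wy": 0,"wz": 0}]}}

```text
time_s: 11.45
tcp_pos: [588.9, -139.4, 181.3]
tcp_rot: [1.224, 1.208, -1.243]
wrist_force: [-0.8, -0.2, -2.1]
opening: 0.438
```

```bash
python3 -c "
from h import *
plan([598,-140,150],0,2)
im,d,K,E,c=cam('wrist');save('w15',im);np.savez('pics/w15.npz',im=im,d=d,K=K,E=E)
print(r.get_state()['wrist_force'])
im,d,K,E,c=cam('scene');save('s15',cv2.resize(im[160:320,130:330],None,fx=3,fy=3,interpolation=2))
"
```

```text
at [ 588.9 -139.4  181.3] yaw -1.71 tot turn [-0.03  -0.001  0.016] t 11.45
[0.0156, 0.0048, 0.0002, -0.0149, -0.0004, 0.0081]
[0.0156, 0.0047, 0.0003, -0.0149, -0.0004, 0.0081]
[-0.81030005 -0.44378048 -1.00283763]
```

View pics/w15.png

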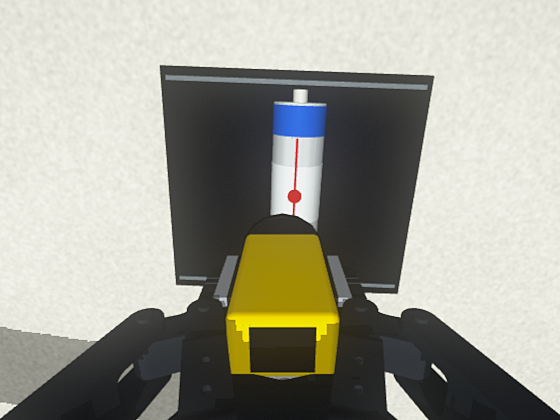

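View pics/s15.png

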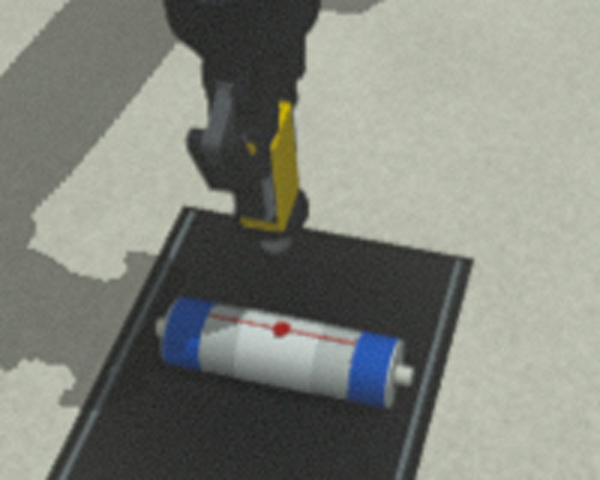

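```bash
python3 -c "
from h import *
z=np.load('pics/w15.npz');im,d,K,E=z['im'],z['d'],z['K'],z['E']
hsv=cv2.cvtColor(im,cv2.COLOR_RGB2HSV);red=(((hsv[...,0]<8)|(hsv[...,0]>172))&(hsv[...,1]>110)).astype(np.uint8)
red[:150]=0;red[215:]=0
op=cv2.morphologyEx(red,cv2.MORPH_OPEN,np.ones((5,5),np.uint8));ys,xs=np.nonzero(op);print(xs.mean(),ys.mean(),len(xs))
print('dot',plane(K,E,xs.mean(),ys.mean(),46.9))
lean(im,K,E,range(145,190,6),xr=(262,335))
# depth-based gauge top face in this frame
P=cloud(K,E,d);yel=(hsv[...,0]>20)&(hsv[...,0]<33)&(hsv[...,1]>150)
s=r.get_state();print(s['tcp_pos']);zt=s['tcp_pos'][2]+7+35
q=P[(abs(P[...,2]-zt)<4)&(np.hypot(P[...,0]-s['tcp_pos'][0],P[...,1]-s['tcp_pos'][1])<30)];print(len(q),q.mean(0),cv2.minAreaRect(q[:,:2].astype(np.float32)))
"
```

```text
294.0642857142857 195.95714285714286 140
dot [ 595.78077571 -138.40917911   46.9       ]
s 604.55 lean -3.79 [-3.7 -3.8 -4.8 -3.7 -3.8 -3.8 -3.7 -3.8]
[ 588.41385824 -137.87098784  181.8084643 ]
7949 [ 588.90100514 -134.91186221  223.44697058] ((588.6528930664062, -137.96884155273438), (26.33879852294922, 56.31341552734375), 89.04998016357422)
```

```bash
python3 -c "
from h import *
plan([596,-140.3,132],-3.5,3)
"
```

```text
at [ 588.4 -137.9  181.8] yaw -1.54 tot turn [ 0.034 -0.001  0.016] t 11.55
[0.0166, 0.0028, 0.0008, 0.0114, -0.0002, 0.0054]
[0.0166, 0.0027, 0.0007, 0.0114, -0.0002, 0.0054]
[0.0166, 0.0027, 0.0007, 0.0114, -0.0002, 0.0054]
```

Request:
{"api": "apply_moves", "payload": {"rows": [{"jaw": 255,"x": 0.016,"y": 0.003,"z": 0.001,"wx": 0,"wy": 0,"wz": 0.006},{"jaw": 255,"x": 0.016,"y": 0.003,"z": 0.001,"wx": 0,"wy": 0,"wz": 0.005},{"jaw": 255,"x": 0.012,"y": 0.002,"z": 0,"wx": 0,"wy": 0,"wz": 0.005},{"jaw": 255,"x": 0,"y": 0,"z": 0,"wx": 0,"wy": 0,"wz": 0},{"jaw": 255,"x": 0,"y": 0,"z": 0,"wx": 0,"wy": 0,"wz": 0}]}}

```text
time_s: 12.05
tcp_pos: [594.5, -135.0, 138.2]
tcp_rot: [1.225, 1.201, -1.222]
wrist_force: [0.0, 0.2, -1.8]
opening: 0.437
```

```bash
python3 -c "
from h import *
plan([596,-140.3,132],-1.5,1)
im,d,K,E,c=cam('wrist');save('w16',im);np.savez('pics/w16.npz',im=im,d=d,K=K,E=E)
print(r.get_state()['wrist_force'])
im,d,K,E,c=cam('scene');save('s16',cv2.resize(im[200:320,140:300],None,fx=5,fy=5,interpolation=2));np.savez('pics/s16.npz',im=im,d=d,K=K,E=E)
"
```

```text
at [ 594.5 -135.   138.2] yaw -1.1 tot turn [ 0.007 -0.002 -0.   ] t 12.05
[0.0062, 0.0016, 0.0053, 0.0069, -0.0023, -0.0005]
[ 0.24782419  0.29929394 -2.02680855]
```

View pics/w16.png

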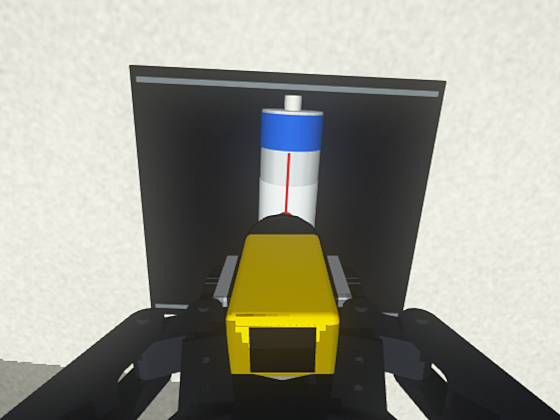

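View pics/s16.png

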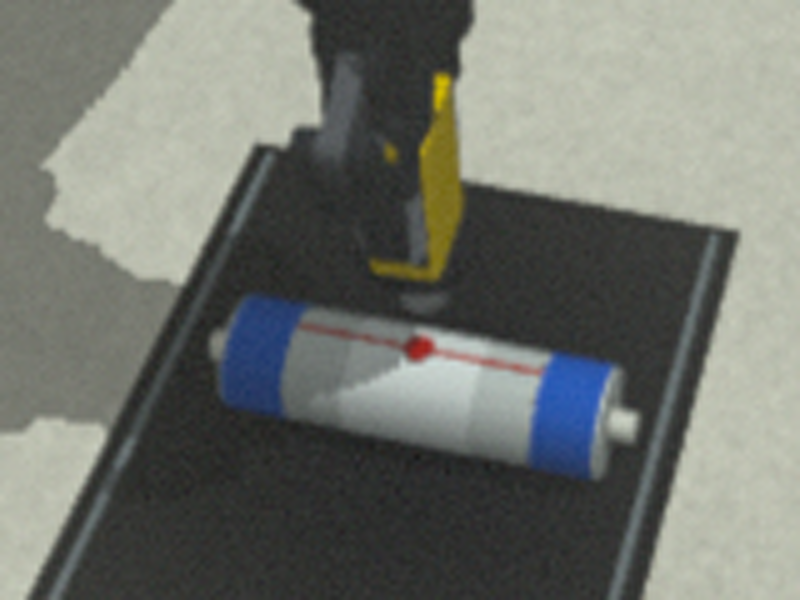

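```bash
python3 -c "
from h import *
z=np.load('pics/s16.npz');im,d,K,E=z['im'],z['d'],z['K'],z['E']
for off in (-2,0,2):
  for h in (0,14,40-0):
    p=[594.5,-135+off,65.2+h]; u,v=proj(K,E,p);print(off,h,'crop',(u-140)*5,(v-200)*5)
for p in ([595.8,-138.7,46.9],[598,-138.7,46.9]): u,v=proj(K,E,p);print('dot',(u-140)*5,(v-200)*5)
save('s16b',cv2.resize(im[245:280,200:250],None,fx=16,fy=16,interpolation=2))
"
```

```text
-2 0 crop 418.9226517423762 308.0945061170945
-2 14 crop 416.09121770977225 284.9986662599818
-2 40 crop 410.62860962083533 240.4404953220444
0 0 crop 424.1258308943955 308.81173691129305
0 14 crop 421.3626742213117 285.7194618549684
0 40 crop 416.0317391521153 241.16772864184497
2 0 crop 429.33165537143935 309.5293323495895
2 14 crop 426.6368463232635 286.44062876775024
2 40 crop 421.43772241088726 241.89534605862235
dot 417.34193600890126 339.50411031132376
dot 415.9417217173356 344.12370455957614
```

View pics/s16b.png

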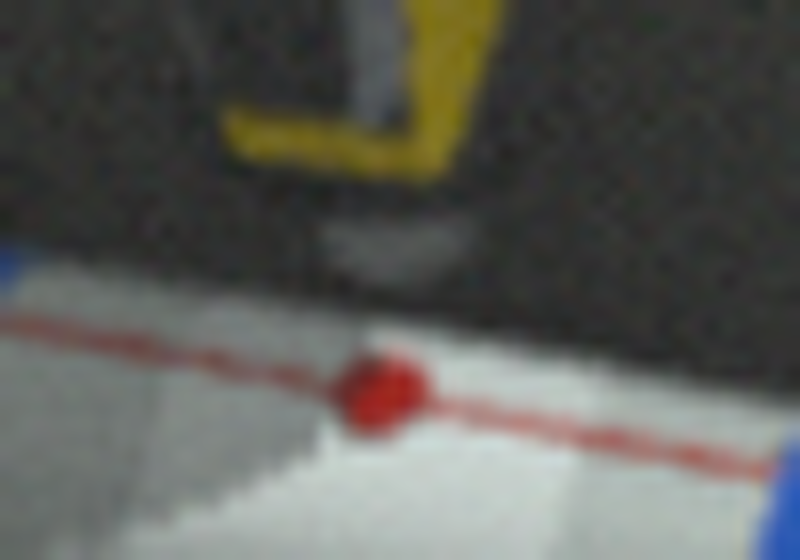

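Wrist view: the dot is partly hidden just behind the collar at (287,213). In the scene view the nose is at about (225,261) and the dot at (224,269). The projections agree to about 2 mm.

```bash
python3 -c "
from h import *
plan([595.6,-139.8,126],-1.5,1);print(r.get_state()['wrist_force'])
"
```

```text
at [ 594.8 -135.3  138.5] yaw -1.12 tot turn [ 0.007 -0.002 -0.001] t 12.15
[0.0125, 0.0009, 0.0045, 0.0066, -0.0021, -0.0011]
[-0.76009753 -0.55808315 -1.65229235]
```

Request:
{"api": "apply_moves", "payload": {"rows": [{"jaw": 255,"x": 0.004,"y": 0.001,"z": 0.003,"wx": 0,"wy": 0,"wz": 0},{"jaw": 255,"x": 0.005,"y": 0,"z": 0.002,"wx": 0,"wy": 0,"wz": 0},{"jaw": 255,"x": 0,"y": 0,"z": 0,"wx": 0,"wy": 0,"wz": 0},{"jaw": 255,"x": 0,"y": 0,"z": 0,"wx": 0,"wy": 0,"wz": 0}]}}

```text
time_s: 12.55
tcp_pos: [596.6, -140.7, 130.6]
tcp_rot: [1.226, 1.198, -1.22]
wrist_force: [0.6, -0.5, -1.2]
opening: 0.437
```

```bash
python3 -c "
from h import *
plan([595.6,-139.8,126],-1.5,1)
im,d,K,E,c=cam('scene');save('s17',cv2.resize(im[230:285,190:260],None,fx=10,fy=10,interpolation=2))
p=r.get_state()['tcp_pos'];print(p,r.get_state()['wrist_force'])
for h in(-73,-59): u,v=proj(K,E,[p[0],p[1]+1,p[2]+h]);print((u-190)*10,(v-230)*10)
"
```

```text
at [ 596.6 -140.7  130.6] yaw -1.09 tot turn [ 0.007 -0.001 -0.004] t 12.55
[0.0046, -0.001, -0.0009, 0.0071, -0.0015, -0.0038]
[ 596.5538636  -140.68257102  130.6045459 ] [ 0.18688586 -0.19748965 -1.9750968 ]
324.3530799942141 347.45642677251453
318.5444392099677 301.9388550521893
```

View pics/s17.png

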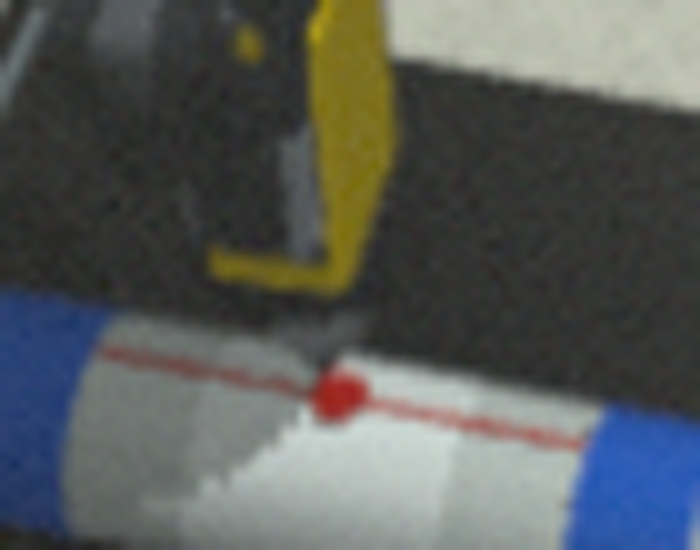

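Scene view: the spring tip is visible at about (322,372) in the crop and the dot at (340,397). Extrapolating straight down, I need about 2.5 mm in +y.

Request:
{"api": "apply_moves", "payload": {"rows": [{"jaw": 255,"x": 0.003,"y": 0,"z": -0.002,"wx": 0,"wy": 0,"wz": -0.002},{"jaw": 255,"x": 0.003,"y": 0,"z": -0.001,"wx": 0,"wy": 0,"wz": -0.002},{"jaw": 255,"x": 0,"y": 0,"z": 0,"wx": 0,"wy": 0,"wz": 0},{"jaw": 255,"x": 0,"y": 0,"z": 0,"wx": 0,"wy": 0,"wz": 0}]}}

```text
time_s: 13.0
tcp_pos: [596.6, -137.4, 124.1]
tcp_rot: [1.224, 1.202, -1.223]
wrist_force: [-0.2, 0.0, -1.4]
opening: 0.439
```

```bash
python3 -c "
from h import *
plan([596,-138,114],-1.5,1)
im,d,K,E,c=cam('scene');save('s18',cv2.resize(im[230:285,190:260],None,fx=10,fy=10,interpolation=2))
p=r.get_state()['tcp_pos'];print(p,r.get_state()['wrist_force'])
"
```

```text
at [ 596.6 -137.4  124.1] yaw -1.1 tot turn [ 0.007 -0.002  0.001] t 13.0
[0.0101, -0.0006, 0.0006, 0.007, -0.0015, 0.0008]
[ 596.59281248 -137.41540645  124.00854491] [-0.37155877  0.66884345 -1.1485822 ]
```

View pics/s18.png

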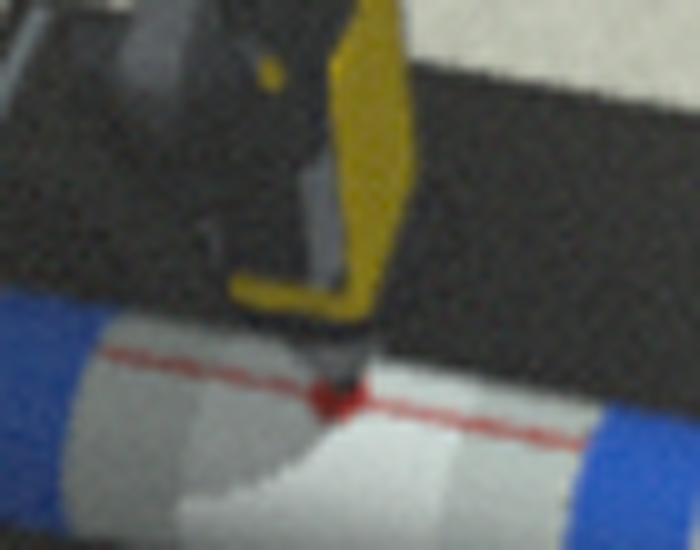

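Scene view: tip at (343,392), just above the dot at (339,398). Small -1 mm corrections in x and y, then press down about 10 mm in stages.

Request:
{"api": "apply_moves", "payload": {"rows": [{"jaw": 255,"x": 0.001,"y": -0.001,"z": 0.001,"wx": 0,"wy": 0,"wz": 0},{"jaw": 255,"x": 0.003,"y": 0,"z": 0,"wx": 0,"wy": 0,"wz": 0},{"jaw": 255,"x": 0.003,"y": 0,"z": 0,"wx": 0,"wy": 0,"wz": 0},{"jaw": 255,"x": 0,"y": 0,"z": 0,"wx": 0,"wy": 0,"wz": 0},{"jaw": 255,"x": 0,"y": 0,"z": 0,"wx": 0,"wy": 0,"wz": 0}]}}

```text
time_s: 13.55
tcp_pos: [595.7, -138.5, 117.0]
tcp_rot: [1.225, 1.201, -1.222]
wrist_force: [-0.8, -0.0, -0.9]
opening: 0.441
```

```bash
cat > st.py <<'E'
from h import *
import sys
plan([596,-138,114],-1.5,1)
f=[]
for i in range(int(sys.argv[2])):
    im,d,K,E,c=cam('scene'); f.append(r.get_state()['wrist_force'])
save(sys.argv[1],cv2.resize(im[230:285,190:260],None,fx=10,fy=10,interpolation=2))
print('F',np.mean(f,0).round(2),np.std(f,0).round(2),r.get_state()['tcp_pos'])
E
python3 st.py s19 6
```

```text
at [ 595.7 -138.5  117. ] yaw -1.1 tot turn [ 0.007 -0.002 -0.   ] t 13.55
[0.003, 0.0002, -0.0005, 0.007, -0.0016, -0.0002]
F [ 0.25 -0.09  0.16] [0.44 0.58 0.36] [ 595.77729075 -138.49319594  117.04692418]
```

View pics/s19.png

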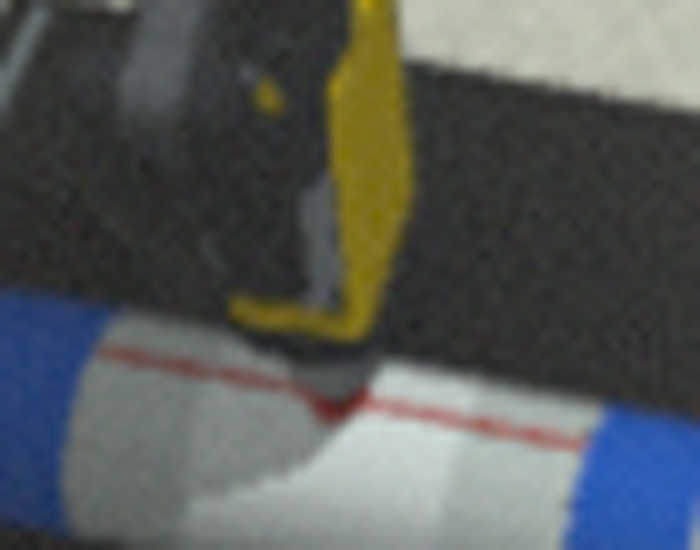

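Contact: force changed by about +1.7 N (around 3 mm in), as expected, and the red line hasn't moved. Another 3 mm gets it half-way.

Request:
{"api": "apply_moves", "payload": {"rows": [{"jaw": 255,"x": 0.0015,"y": 0,"z": 0,"wx": 0,"wy": 0,"wz": 0},{"jaw": 255,"x": 0.0015,"y": 0,"z": 0,"wx": 0,"wy": 0,"wz": 0},{"jaw": 255,"x": 0,"y": 0,"z": 0,"wx": 0,"wy": 0,"wz": 0},{"jaw": 255,"x": 0,"y": 0,"z": 0,"wx": 0,"wy": 0,"wz": 0}]}}

```text
time_s: 14.25
tcp_pos: [596.1, -138.5, 114.2]
tcp_rot: [1.225, 1.2, -1.222]
wrist_force: [-1.4, 0.3, 0.8]
opening: 0.443
```

```bash
python3 st.py s20 16
python3 -c "
from h import *
im,d,K,E,c=cam('wrist');save('w20',im);lean(im,K,E,range(160,195,6),xr=(250,335))
im,d,K,E,c=cam('scene');save('s20f',im)"
```

```text
at [ 596.1 -138.5  114.2] yaw -1.1 tot turn [ 0.007 -0.001 -0.001] t 14.25
[0.0002, -0.0001, -0.0005, 0.007, -0.0014, -0.0011]
F [-0.22  0.18  0.72] [0.46 0.6  0.44] [ 596.05796542 -138.52539281  114.17135207]
s 604.83 lean -3.31 [-3.7 -2.9 -3.7 -3.8 -2.9 -2.9]
```

View pics/s20.png

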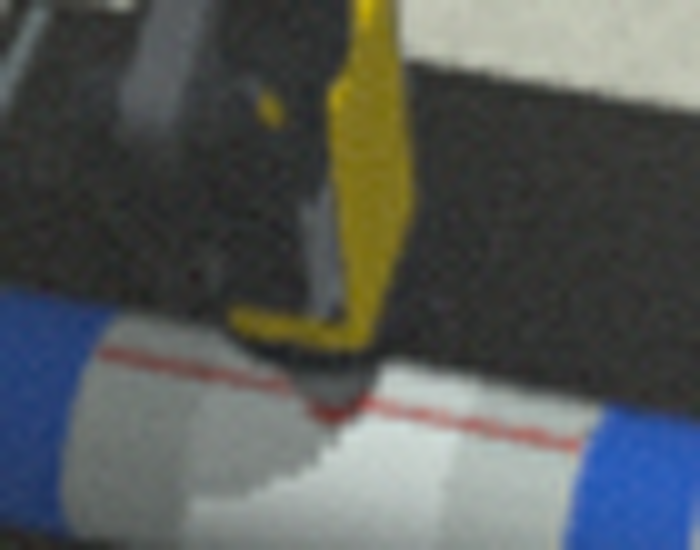

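View pics/w20.png

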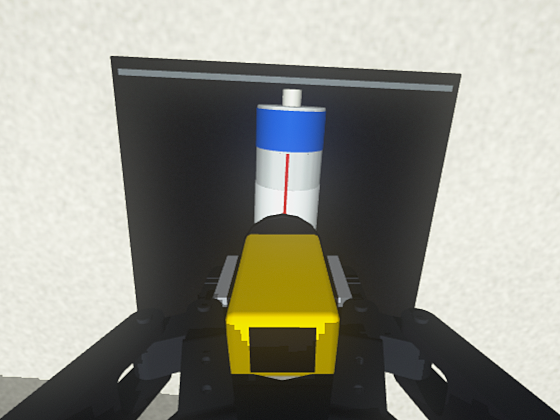

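View pics/s20f.png

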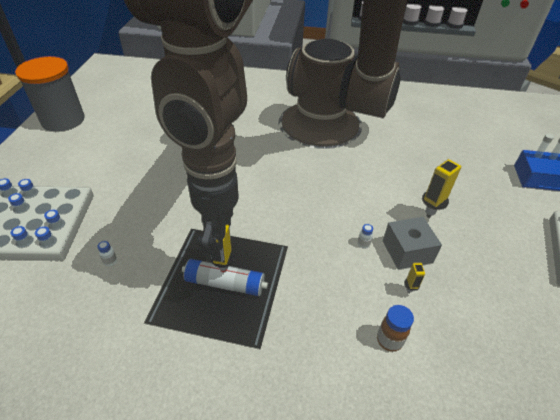

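Force rise is about 2.2 N, i.e. roughly half-way in. The nose is centred over the dot (crop column 336 against 339), the column lean is about -3°, and the vials and jar haven't moved. Handing in.

```bash
python3 -c "
from h import *
print(r.job_done()); s=r.get_state();print(s['tcp_pos'],s['wrist_force'],s['time_s'])"
```

```text
the job is handed in; nothing more can be done
None
the job is handed in; nothing more can be done
```

I rolled the column towards the robot with the open fingers on either side of it. I then lifted the middle-sized gauge from its stand and pressed its tip onto the red dot. I handed in with the gauge still held there; no verdict is reported.

Last checks before handing in, at about 15 s of the 64 s allowed:
- **Column:** it was at rest and had not rolled under the tip. The wrist camera put the dot 3 to 4° from straight up, on the robot's side. An earlier scene view gave 2.5 to 4°, and one coarse top view gave 6°; all are inside the 12° limit.
- **Tip position:** the gauge's axis was within about 1–2 mm of the dot in the scene view, limited by the 2 mm calibration. I could not see the tip itself once it was pressed down.
- **Pressing force:** the wrist force rose by about 2.2 N, with about 0.5 N of noise. The tool height puts the tip about 6 mm in, which is half-way.
- **Gauge:** the tool was within 0.5° of vertical, and the jaw opening was steady at 0.44.
- **Bystanders:** the vials and the jar had not visibly moved.

One thing I did not intend: after the push, the column kept rolling a few mm until it came to rest, apparently against the near finger. That is why the dot ended slightly past straight up.

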